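# Snap the retaining cap onto a till-roll stand

### The arm

A 6-joint arm with a two-finger parallel gripper is mounted at the origin on the work surface. World frame = base frame: x ahead of the robot, y to its left, z up, the work surface at z = 0. Lengths are in m, angles in rad, forces in N, time in s.
With the tool pointing down it reaches from about 0.35 to 0.775 m from the base axis. Payload 5.5 kg.
Tool frame: the origin (TCP) lies at the very end of the fingers, on their centre line; the grasp point (between the pads) lies 19 mm behind it; x points along the fingers, y is the direction in which the jaws open and shut, and the axes are right-handed (so a half turn about x gives the same grasp; the last joint's range is limited). The gripper opens to 85 mm and grips with 20 to 120 N. Pads are 22 mm wide; open, the fingers measure 114 mm over their backs; the gripper's body (76 mm by 85 mm) begins 54 mm behind the grasp point. The pads swing forward as they close: fully open they stand 13 mm farther back than shut.
Start: joints at [1.081, 0.313, 0.046, 1.304, 0, 1.431], TCP at [0.197, 0.54, 0.21] pointing down, gripper open.
Joint ranges: [-2.76, 2.76], [-0.86, 1.69], [-1.03, 1.26], [-2.2, 2.34], [-1.47, 1.5], [-3.14, 3.14]. Speed limits (rad/s): [2.57, 2.57, 3.14, 3.14, 3.14, 3.14].

### API

Orientations are given as a unit quaternion [w, x, y, z].
In Python, from workcell import env gives the robot as it stands.
- The arm moves only by the tool drive_tool, never from a script. Its argument "plan" is a list that holds one entry, the list of rows, each a list of 7 numbers: the shift along the tool's x, y, z in cm, then the turn, a rotation vector about the tool's x, y, z in degrees, then the opening, from 0 (shut) to 1 (fully open). In form: [[[tx, ty, tz, wx, wy, wz, fingers], ...]]. A call has exactly 5 rows; each row shifts and turns the commanded pose from where the row before left it, along the tool's axes as they then stand; what a row does not reach is not made up. A row lasts 1/12 s, in which the tool goes at most 41.7 mm and 7.16 degrees, less where a joint would pass 70% of its speed; a pose out of reach is approached as far as the arm can. A call with a gripper value outside its range is refused whole. The fingers move at their own pace and stop on an object; "squeeze" is the grip in N (left out, the last holds). Time passes only in rows, so rows that do not move let the fingers close, or fill a call up. It gives the time, the measured TCP pose, the force and the opening at its end, in the units of the state.
- env.get_state(): the state, without advancing time (a new reading comes with each control period).
- env.read_camera(name): name is "scene" or "top" or "wrist"; returns the picture (420x560x3 uint8, red, green, blue); there is no depth.
- env.camera_model(name): a dict with "camera_matrix" (3x3 intrinsics, pixels), "camera_from_world" (4x4, takes a point from world to camera coordinates); the wrist camera has in their place "T_tool_cam" (4x4, takes a point from camera to tool coordinates, whose origin is the TCP and whose axes are the tool frame's). Camera axes: x right, y down, z forward; pixel columns grow to the right and rows downward; lengths in m; the calibration is good to about 2 mm. The wrist camera is an equidistant fisheye: a pixel r from the principal point sees the ray r / f radians off the axis. A picture is of the moment at which its call begins: read the wrist's pose just before it. camera_model takes no time and is no camera call.
- env.hand_in(): hands the job in, once; it reports no verdict.
The state is a dict: "clock": time; "joint_pos": joint angles; "qvel": joint speeds; "tau": joint torques, N m; "tcp_pos": TCP position; "orientation": TCP orientation; "wrist_force": force on the tool from outside, world axes, zero at the start; "ft_torque": the same for the moment, N m; "finger_gap": finger opening in m.
Only numpy, scipy, OpenCV 4.12 (cv2) and the standard library are available. Lean on these libraries where they do the work, as an engineer would, in place of code of your own. Each camera call takes 0.05 s, during which the arm holds its last target.

### The job

Push the till-roll stand square and flush into the corner of the aluminium fence, both edges tight against the rails. Then take the blue cap, put it upright over the red stud on top of the roll and press it down until it clicks and sits fully home on the roll. Finish while still holding the cap pressed firmly down, with the stand still tight in the corner, and leave the other things on the counter where they are.

Things in the scene. Friction and masses are not known exactly. Their poses are not given: they have to be found in the camera images.
- fence: L-shaped aluminium fence screwed to the counter. Origin: inner corner, at counter level; z up. One rail runs along -y (inner face x = 0, rail on its +x side), the other along -x (inner face y = 0, rail on its +y side); the corner opens to -x and -y. Rails 175 mm long from the corner, 18 mm thick, 24 mm high.
- stand: Loose till-roll stand, 0.7 to 1 kg: grey plate 140 x 140 x 20 mm, white paper roll fixed in its middle (72 mm dia, 20 to 77 mm high), red stud on top. Origin: centre of the plate's underside; x, y square to its edges. Starts 10 to 60 mm off the rails, turned up to 0.22 rad. Home: axes match the fence's, origin at (-70, -70) mm in the fence frame. A 3 to 10 N push on an edge slides it.
- stud_seat (a point): Point on the stud's axis at the roll's top face, 77 mm above the counter, where the cap's rim lands. The stud is 18 mm in diameter and 26 mm tall above it, the top 6 mm tapered to 10 mm. Four sprung steel balls stick 3.5 mm out of the stud 10 mm above this point. The cap has 1.5 mm side play on the stud, and the click can drag the stand a few mm off the rails.
- cap: Loose blue ribbed round cap, 40 mm dia, 38 mm high, about 40 g, mouth down on the mat. Origin: centre of its lower rim; z up. Hole below: 32 mm deep, lip of 21 mm bore, 25 mm at the mouth. On the stud it stops on the balls, rim about 9 mm over the seat; 6 to 12 N takes it past them, then the balls pull it down with about 4 N and the rim lands on the roll. Any turn will do.
- mat: Black rubber mat, 300 x 130 mm, 3 mm thick, fixed on the counter; the cap, the tape and the jar stand on it in a row along its x axis, about 90 mm apart (in any order). Origin: centre of its underside; x along its long side.
- tape: Bystander on the mat: small brown roll of tape, 44 mm diameter, 24 mm high, origin at the centre of its underside.
- jar: Bystander on the mat: small white jar with yellow lid, 38 mm diameter, 50 mm high, origin at the centre of its underside.
- water: Bystander: green water bottle, 64 mm diameter, 190 mm high, origin at the centre of its underside.
- cups: Bystander: stack of white cups, 80 mm diameter, 115 mm high, origin at the centre of its underside.
- spare_roll: Bystander: loose white till roll with no stand, 72 mm diameter, 57 mm high, origin at the centre of its underside.
Not all that is in view belongs to the job. What is shaped like the stand but green or purple is not meant.

How it is judged:
On the way, in this order (a step that is already met when the one before it is completed fails the run):
1. the stand is flush in the fence corner, the cap not yet on the stud (x of stand in the frame of fence between -0.0735 and -0.066 m and y of stand in the frame of fence between -0.0735 and -0.066 m and angle between the x axis of stand and the x axis of fence, either way round below 0.035 rad and angle between stand's own z axis and vertical below 0.03 rad and horizontal distance between cap and stud_seat above 0.05 m), for 0.2 s.
2. the cap has snapped onto the stud, with the stand flush in the corner (z of cap in the frame of stud_seat between -0.003 and 0.003 m and horizontal distance between cap and stud_seat below 0.004 m and angle between cap's own z axis and vertical below 0.08 rad and x of stand in the frame of fence between -0.0735 and -0.066 m and y of stand in the frame of fence between -0.0735 and -0.066 m and angle between the x axis of stand and the x axis of fence, either way round below 0.035 rad and angle between stand's own z axis and vertical below 0.03 rad), for 0.2 s.
At the end, for the whole second after the job is handed in: Stand in the corner (gaps under 3.5 mm, square within 0.035 rad, not tipped); cap home on the roll (rim within 3 mm of the seat, within 4 mm of the stud axis, upright within 0.08 rad); through the last second the arm presses the cap onto the stand with over 4 N (all of step 2 and contact force between cap and stand above 4 N and contact force between any of the fingers, the arm and cap above 4 N); the arm keeps its last pose, push and grip.
It fails at once if the tape is knocked away (moved more than 30 mm) (distance of tape from where it was at the start of the episode above 0.03 m).
It fails at once if the jar is knocked away (moved more than 30 mm) (distance of jar from where it was at the start of the episode above 0.03 m).
It fails at once if the water is knocked away (moved more than 30 mm) (distance of water from where it was at the start of the episode above 0.03 m).
It fails at once if the cups is knocked away (moved more than 30 mm) (distance of cups from where it was at the start of the episode above 0.03 m).
It fails at once if the spare roll is knocked away (moved more than 30 mm) (distance of spare_roll from where it was at the start of the episode above 0.03 m).
It also fails if it takes over 72 s, if anything falls off the work surface, if the arm or the gripper's body presses on something with over 40 N, if the wrist force passes 120 N, or if a joint passes its speed limit or range.

## Working session

There is one attempt and no reset: what is moved stays moved. The work goes in short steps, Python scripts to look and compute and a tool call to move; the robot and the scene stay as the last step left them, time stands still between calls to the robot, and variables do not carry over. Pictures are saved under pics/ and viewed, and the job is handed in when it is done.

Besides the shell and the picture viewer there is one more tool, called as name([rows], argument=value, ...), one row to a line, values as JSON. drive_tool: Moves the arm, as the interface text tells. Its arguments: {"type":"object","properties":{"plan":{"type":"array","items":{"type":"array","items":{"type":"array","items":{"type":"number"}}}},"squeeze":{"type":"number"}},"required":["plan"]}

```bash
mkdir -p pics; ls
python3 - <<'E'
from workcell import env
import cv2,numpy as np
s=env.get_state()
for k,v in s.items(): print(k,np.round(v,4))
for n in ["scene","top","wrist"]:
    im=env.read_camera(n); cv2.imwrite(f"pics/{n}0.png",im[:,:,::-1])
    print(n,{k:np.round(v,4).tolist() if not isinstance(v,str) else v for k,v in env.camera_model(n).items()})
E
```

```text
pics
clock 0.0
joint_pos [ 1.0814  0.314   0.045   1.3036 -0.      1.4312]
qvel [ 0.0003 -0.0006 -0.0003  0.0016  0.0004  0.001 ]
tau [-2.00000e-03 -4.80628e+01  2.98531e+01  1.93000e-02 -2.00000e-04
 -0.00000e+00]
tcp_pos [0.1968 0.5397 0.2087]
orientation [ 0.6961  0.1224  0.6965 -0.1237]
wrist_force [ 0.8231 -0.8698  0.428 ]
ft_torque [0.008  0.0314 0.0446]
finger_gap 0.0854
scene {'camera_matrix': [[523.3245, 0.0, 275.2046], [0.0, 523.3245, 200.2667], [0.0, 0.0, 1.0]], 'camera_from_world': [[0.51, 0.8599, -0.0205, -0.3097], [0.6158, -0.3817, -0.6893, -0.2567], [-0.6006, 0.3389, -0.7242, 1.6415], [0.0, 0.0, 0.0, 1.0]]}
top {'camera_matrix': [[417.2448, 0.0, 278.9624], [0.0, 417.2448, 209.7212], [0.0, 0.0, 1.0]], 'camera_from_world': [[0.0286, -0.9996, 0.0065, 0.0111], [-0.9884, -0.0293, -0.1491, 0.5364], [0.1493, -0.0022, -0.9888, 1.3171], [0.0, 0.0, 0.0, 1.0]]}
wrist {'camera_matrix': [[325.1923, 0.0, 274.0114], [0.0, 325.1923, 207.801], [0.0, 0.0, 1.0]], 'T_tool_cam': [[0.0001, -0.3285, 0.9445, -0.1646], [1.0, 0.0003, 0.0001, -0.0004], [-0.0003, 0.9445, 0.3285, -0.085], [0.0, 0.0, 0.0, 1.0]]}
```

View pics/scene0.png

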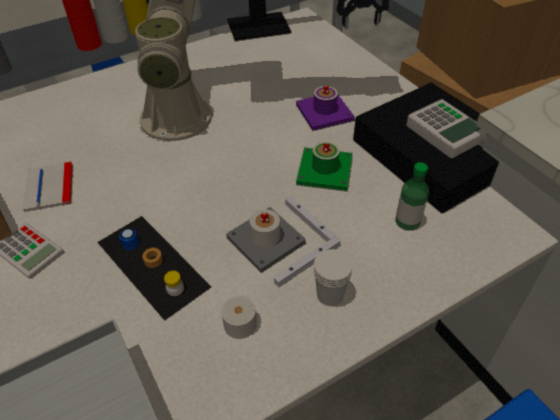

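View pics/top0.png

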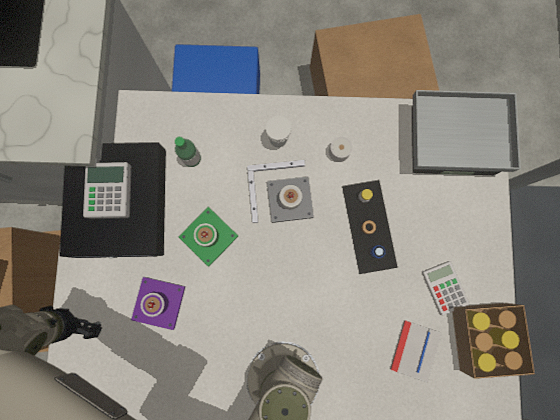

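View pics/wrist0.png

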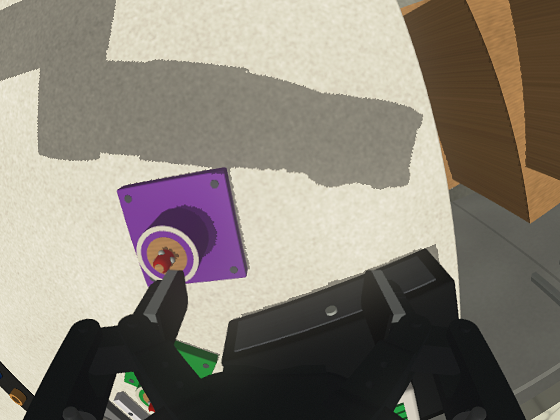

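The top picture shows the grey stand near (290,199), the fence corner near (252,168), and the mat at (370,226) with the blue cap at (378,252), the tape at (369,227) and the jar at (367,194). I'll zoom in for accurate pixels.

Run:
```python
import cv2
t=cv2.imread("pics/top0.png")
c=t[150:230,235:325]; cv2.imwrite("pics/top0_st.png",cv2.resize(c,None,fx=7,fy=7,interpolation=cv2.INTER_CUBIC))
c=t[175:280,335:405]; cv2.imwrite("pics/top0_mat.png",cv2.resize(c,None,fx=5,fy=5,interpolation=cv2.INTER_CUBIC))
s=cv2.imread("pics/scene0.png")
c=s[190:295,220:350]; cv2.imwrite("pics/sc0_st.png",cv2.resize(c,None,fx=5.5,fy=5.5,interpolation=cv2.INTER_CUBIC))
```

```text
(no output)
```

View pics/top0_st.png

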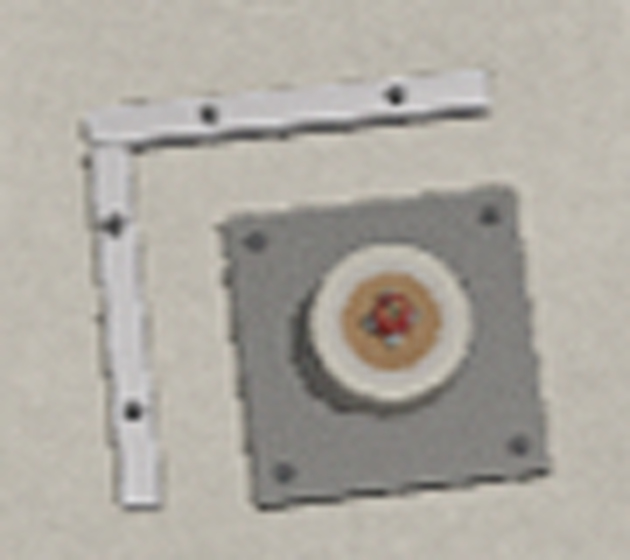

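View pics/top0_mat.png

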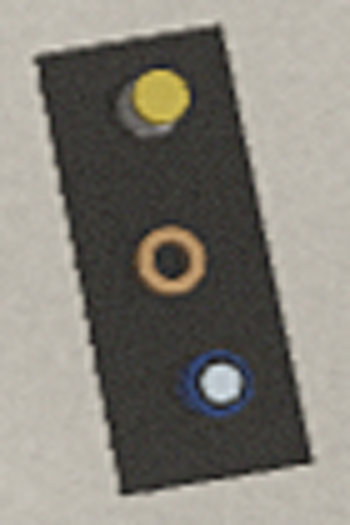

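View pics/sc0_st.png

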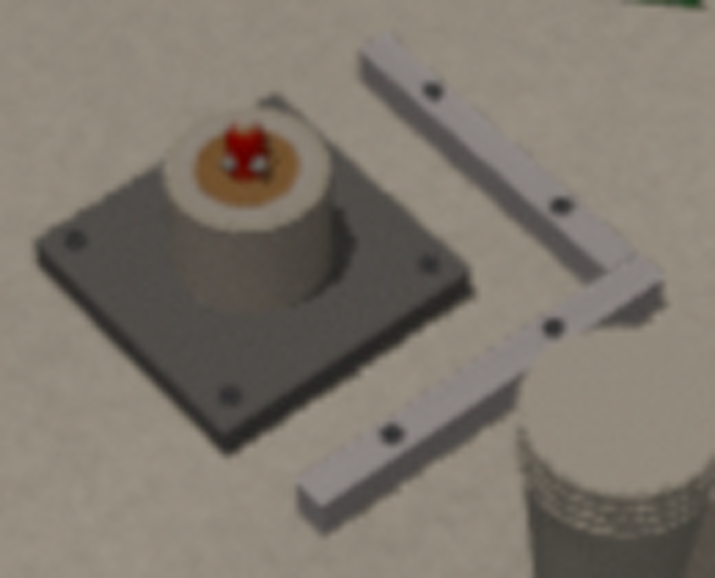

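```bash
cat > h.py <<'E'
import numpy as np
from workcell import env
def px2w(name,uv,z):
    m=env.camera_model(name); K=np.array(m["camera_matrix"]); T=np.array(m["camera_from_world"])
    uv=np.atleast_2d(uv).astype(float)
    d=np.c_[uv,np.ones(len(uv))]@np.linalg.inv(K).T@T[:3,:3]
    c=-T[:3,:3].T@T[:3,3]
    return c+d*((z-c[2])/d[:,2])[:,None]
def w2px(name,p):
    m=env.camera_model(name); K=np.array(m["camera_matrix"]); T=np.array(m["camera_from_world"])
    q=np.atleast_2d(p)@T[:3,:3].T+T[:3,3]; q=q@K.T; return q[:,:2]/q[:,2:]
def crop(uv,s,x0,y0): return (np.array(uv)+.5)/s-.5+[x0,y0]
E
python3 - <<'E'
from h import *
np.set_printoptions(precision=4,suppress=True)
st=px2w("top",crop([(222,218),(515,187),(548,472),(258,507)],7,235,150),.02)
print("stand",st,st.mean(0)); e=np.diff(np.r_[st,st[:1]],axis=0)
print(np.linalg.norm(e,axis=1),np.degrees(np.arctan2(e[:,1],e[:,0])))
f=px2w("top",crop([(133,147),(490,109),(160,505),(85,120),(488,70),(122,508)],7,235,150),.024)
print("fence",f)
for a,b in [(0,1),(0,2),(3,4),(3,5)]:
    d=f[b]-f[a];print(np.linalg.norm(d),np.degrees(np.arctan2(d[1],d[0])))
print("stud top",px2w("top",crop([(390,315)],7,235,150),.1))
print("roll",px2w("top",crop([(391,323)],7,235,150),.077))
print("cap",px2w("top",crop([(220,382)],5,335,175),.041))
print("tape",px2w("top",crop([(171,261)],5,335,175),.027))
print("jar",px2w("top",crop([(161,97)],5,335,175),.053))
m=px2w("top",crop([(37,60),(220,25),(312,461),(122,494)],5,335,175),.003);print("mat",m)
print("other", px2w("top",[(278,125)],.115),px2w("top",[(341,145)],.057),px2w("top",[(185,148)],.1))
# scene cross-check
st=px2w("scene",crop([(38,248),(275,100),(470,275),(228,438)],5.5,220,190),.02);print("scene stand",st,st.mean(0))
f=px2w("scene",crop([(362,55),(600,275),(300,490)],5.5,220,190),.024);print("scene fence",f)
E
```

```text
stand [[ 0.6355  0.0718  0.02  ]
 [ 0.6548 -0.0676  0.02  ]
 [ 0.518  -0.0857  0.02  ]
 [ 0.4974  0.0503  0.02  ]] [ 0.5764 -0.0078  0.02  ]
[0.1407 0.138  0.1375 0.1398] [ -82.1007 -172.4925   98.6171    8.846 ]
fence [[ 0.6679  0.1152  0.024 ]
 [ 0.6917 -0.0547  0.024 ]
 [ 0.4965  0.0961  0.024 ]
 [ 0.6804  0.1386  0.024 ]
 [ 0.7109 -0.0534  0.024 ]
 [ 0.4945  0.1138  0.024 ]]
0.1715359185557736 -82.02692885795629
0.17248153564977628 -173.63829164830724
0.1943444320101539 -80.98622263828987
0.18752471184774847 -172.403132828446
stud top [[ 0.5757 -0.0072  0.1   ]]
roll [[ 0.5764 -0.0084  0.077 ]]
cap [[ 0.4113 -0.2966  0.041 ]]
tape [[ 0.4901 -0.2685  0.027 ]]
jar [[ 0.5939 -0.2567  0.053 ]]
mat [[ 0.6267 -0.1837  0.003 ]
 [ 0.6545 -0.3076  0.003 ]
 [ 0.3636 -0.366   0.003 ]
 [ 0.3386 -0.2412  0.003 ]]
other [[0.7959 0.0377 0.115 ]] [[ 0.7548 -0.1712  0.057 ]] [[0.716  0.3306 0.1   ]]
scene stand [[ 0.5219 -0.0879  0.02  ]
 [ 0.4999  0.0474  0.02  ]
 [ 0.6358  0.0676  0.02  ]
 [ 0.6567 -0.0669  0.02  ]] [ 0.5786 -0.0099  0.02  ]
scene fence [[ 0.4998  0.0951  0.024 ]
 [ 0.6684  0.1142  0.024 ]
 [ 0.6977 -0.0559  0.024 ]]
```

```bash
cat >> h.py <<'E'
from scipy.spatial.transform import Rotation as R
def toolR(s): w,x,y,z=s["orientation"]; return R.from_quat([x,y,z,w])
def down(yaw_deg): # tool x down, tool z at yaw in world plane
    a=np.radians(yaw_deg); zx=np.array([np.cos(a),np.sin(a),0]); xx=np.array([0,0,-1.]); yy=np.cross(zx,xx)
    return R.from_matrix(np.c_[xx,yy,zx])
def delta(pos,yaw):
    s=env.get_state(); r=toolR(s); t=r.inv().apply(np.array(pos)-s["tcp_pos"])*100
    w=np.degrees((r.inv()*down(yaw)).as_rotvec()); 
    print("tcp",np.round(s["tcp_pos"],4),"tool shift cm (in current axes)",np.round(t,2),"rot deg",np.round(w,2))
    return t,w
E
python3 - <<'E'
from h import *
s=env.get_state(); print(np.round(toolR(s).as_matrix(),3))
delta([.577,-.009,.2],8)
delta([.4113,-.2966,.2],11)
E
```

```text
[[-0.001  0.343  0.939]
 [-0.001  0.939 -0.343]
 [-1.    -0.001 -0.   ]]
tcp [0.1969 0.5398 0.2089] tool shift cm (in current axes) [  0.93 -38.53  54.52] rot deg [-28.04  -0.03   0.07]
tcp [0.1969 0.5398 0.2089] tool shift cm (in current axes) [  0.98 -71.23  48.81] rot deg [-3.104e+01 -3.000e-02  7.000e-02]
```

drive_tool([
  [[0,-2.3,3.3,-7,0,0,1],[0,-2.3,3.3,-7,0,0,1],[0,-2.3,3.3,-7,0,0,1],[0,-2.3,3.3,-7,0,0,1],[0,-3.3,2,0,0,0,1]],
])

```text
clock: 0.57
tcp_pos: [0.3289, 0.4031, 0.2094]
orientation: [0.706, -0.041, 0.706, 0.041]
wrist_force: [0.6, 0.7, 1.0]
finger_gap: 0.0852
```

```bash
python3 -c "
from h import *
delta([.577,-.009,.2],8)"
```

```text
tcp [0.3289 0.4031 0.2094] tool shift cm (in current axes) [  0.92 -43.81  19.87] rot deg [-1.35  0.05 -0.04]
```

drive_tool([
  [[0,-3.7,1.7,0,0,0,1],[0,-3.7,1.7,0,0,0,1],[0,-3.7,1.7,0,0,0,1],[0,-3.7,1.7,0,0,0,1],[0,-3.7,1.7,0,0,0,1]],
])

```text
clock: 0.98
tcp_pos: [0.4325, 0.2271, 0.2095]
orientation: [0.706, -0.039, 0.706, 0.039]
wrist_force: [1.3, 0.8, 0.4]
finger_gap: 0.0855
```

drive_tool([
  [[0,-3.7,1.7,0,0,0,1],[0,-3.7,1.7,0,0,0,1],[0,-3.7,1.7,0,0,0,1],[0,-3.7,1.7,0,0,0,1],[0,-3.7,1.7,0,0,0,1]],
])

```text
clock: 1.4
tcp_pos: [0.5375, 0.0525, 0.2095]
orientation: [0.706, -0.039, 0.706, 0.039]
wrist_force: [0.7, -0.1, -0.1]
finger_gap: 0.0854
```

```bash
python3 -c "
from h import *
delta([.577,-.009,.2],8)"
```

```text
tcp [0.5375 0.0525 0.2095] tool shift cm (in current axes) [ 0.95 -6.55  3.25] rot deg [-1.68 -0.01 -0.01]
```

drive_tool([
  [[0,-2.2,1.1,-1.7,0,0,1],[0,-2.2,1.1,0,0,0,1],[0,-2.0,1.1,0,0,0,1],[0,0,0,0,0,0,1],[0,0,0,0,0,0,1]],
])

```text
clock: 1.82
tcp_pos: [0.5781, -0.0056, 0.2088]
orientation: [0.705, -0.049, 0.706, 0.049]
wrist_force: [-0.2, 0.3, 0.3]
finger_gap: 0.0857
```

```bash
cat >> h.py <<'E'
def wcam(s):
    m=env.camera_model("wrist"); T=np.array(m["T_tool_cam"]); r=toolR(s).as_matrix()
    W=np.eye(4); W[:3,:3]=r; W[:3,3]=s["tcp_pos"]; return np.array(m["camera_matrix"]),W@T
def wpx2w(s,uv,z):
    K,T=wcam(s); uv=np.atleast_2d(uv).astype(float)
    d=(uv-K[:2,2])/K[0,0]; th=np.linalg.norm(d,axis=1); k=np.sin(th)/np.maximum(th,1e-9)
    d=np.c_[d*k[:,None],np.cos(th)]@T[:3,:3].T; c=T[:3,3]
    return c+d*((z-c[2])/d[:,2])[:,None]
def w2wpx(s,p):
    K,T=wcam(s); q=(np.atleast_2d(p)-T[:3,3])@T[:3,:3]; th=np.arctan2(np.linalg.norm(q[:,:2],axis=1),q[:,2])
    u=q[:,:2]/np.linalg.norm(q[:,:2],axis=1)[:,None]; return u*(th*K[0,0])[:,None]+K[:2,2]
E
python3 - <<'E'
from h import *
import cv2,pickle
s=env.get_state(); im=env.read_camera("wrist"); cv2.imwrite("pics/w1.png",im[:,:,::-1])
pickle.dump(s,open("w1.pkl","wb"))
delta([.577,-.009,.2],8); print(w2wpx(s,[[.577,-.009,.077],[.577,-.009,.1]]))
E
```

```text
tcp [ 0.5775 -0.0047  0.209 ] tool shift cm (in current axes) [ 0.9  -0.42 -0.11] rot deg [-0.01 -0.08 -0.05]
[[270.7899641  188.60923985]
 [270.55937679 195.69911827]]
```

View pics/w1.png

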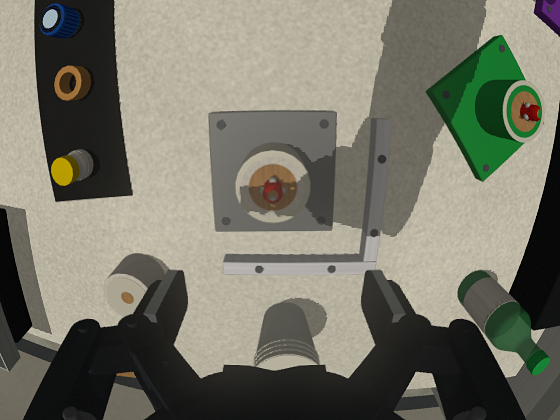

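The wrist picture shows the roll centred near (273,187) and the plate corners near (209,112), (336,110), (333,230), (216,232). The fence's inner corner is near (364,254).

Run:
```python
import cv2
t=cv2.imread("pics/w1.png")
cv2.imwrite("pics/w1c.png",cv2.resize(t[95:285,195:400],None,fx=3,fy=3,interpolation=cv2.INTER_CUBIC))
```

```text
(no output)
```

View pics/w1c.png

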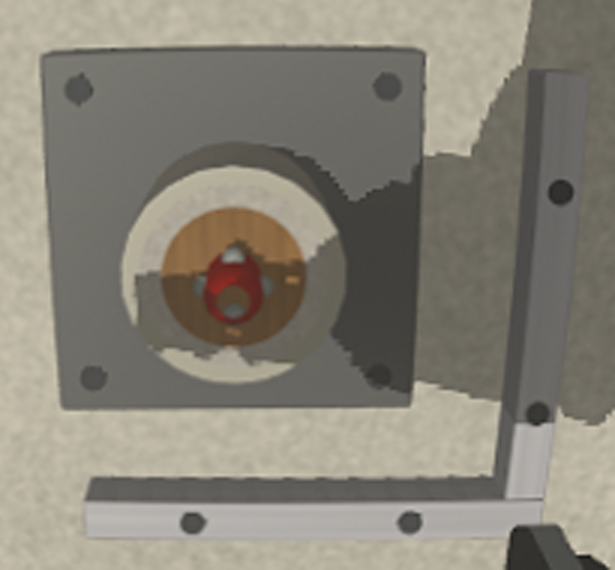

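Run:
```python
from h import *
import pickle
np.set_printoptions(precision=4,suppress=True)
s=pickle.load(open("w1.pkl","rb"))
c=lambda p: crop(p,3,195,95)
print("roll",wpx2w(s,c([(233.5,274)]),.077),"studtop",wpx2w(s,c([(233,303)]),.103))
p=wpx2w(s,c([(42,56),(424,52),(411,406),(61,408)]),.02);print(p,p.mean(0))
f=wpx2w(s,c([(495,476),(92,478),(527,72)]),0);print("fence",f)
for a,b in[(0,1),(0,2)]:
    d=f[b]-f[a];print(np.linalg.norm(d),np.degrees(np.arctan2(d[1],d[0])))
e=np.diff(np.r_[p,p[:1]],axis=0); print(np.linalg.norm(e,axis=1),np.degrees(np.arctan2(e[:,1],e[:,0])))
```

```text
roll [[ 0.5742 -0.0077  0.077 ]] studtop [[ 0.5758 -0.0076  0.103 ]]
[[ 0.5174 -0.0859  0.02  ]
 [ 0.497   0.0508  0.02  ]
 [ 0.6334  0.0714  0.02  ]
 [ 0.6535 -0.0664  0.02  ]] [ 0.5753 -0.0075  0.02  ]
fence [[ 0.6694  0.1211  0.    ]
 [ 0.6936 -0.0534  0.    ]
 [ 0.4973  0.0967  0.    ]]
0.17613776977975334 -82.11151535827068
0.17380872041541584 -171.9318334330708
[0.1382 0.138  0.1393 0.1375] [  98.4874    8.5818  -81.715  -171.8494]
```

```bash
python3 -c "
from h import *
delta([.5755,-.008,.045],8.2)"
```

```text
tcp [ 0.5775 -0.0047  0.209 ] tool shift cm (in current axes) [16.4  -0.31 -0.22] rot deg [-0.21 -0.08 -0.05]
```

drive_tool([
  [[1,-0.3,-0.2,0,0,0,1],[3,0,0,0,0,0,1],[3,0,0,0,0,0,1],[2,0,0,0,0,0,1],[0,0,0,0,0,0,1]],
])

```text
clock: 2.28
tcp_pos: [0.5719, -0.0063, 0.1145]
orientation: [0.702, -0.049, 0.708, 0.051]
wrist_force: [-1.2, 0.1, -0.5]
finger_gap: 0.0852
```

drive_tool([
  [[2,0,0,0,0,0,1],[2,0,0,0,0,0,1],[2,0,0,0,0,0,1],[1.4,0,0,0,0,0,1],[0,0,0,0,0,0,1]],
])

```text
clock: 2.7
tcp_pos: [0.5741, -0.0068, 0.0437]
orientation: [0.704, -0.05, 0.707, 0.05]
wrist_force: [-0.4, 1.1, -0.4]
finger_gap: 0.0856
```

```bash
python3 -c "
from h import *
import cv2
delta([.5755,-.008,.045],8.2)
im=env.read_camera('wrist'); cv2.imwrite('pics/w2.png',im[:,:,::-1])"
```

```text
tcp [ 0.5741 -0.0068  0.0437] tool shift cm (in current axes) [-0.14 -0.13  0.13] rot deg [-0.09 -0.24 -0.08]
```

View pics/w2.png

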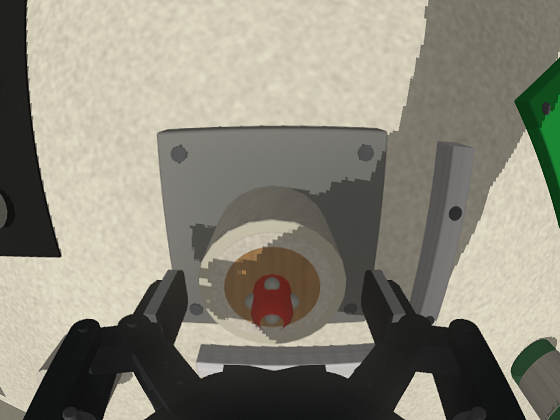

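The roll's centre is near (273,287), between the fingers at x≈180 and x≈375. I'll close on it.

drive_tool([
  [[-0.1,-0.1,0.1,0,0,0,0.7],[0,0,0,0,0,0,0.7],[0,0,0,0,0,0,0.7],[0,0,0,0,0,0,0.7],[0,0,0,0,0,0,0.7]],
], squeeze=30)

```text
clock: 3.17
tcp_pos: [0.5801, -0.0085, 0.0503]
orientation: [0.708, -0.05, 0.703, 0.05]
wrist_force: [-1.7, 1.9, 9.5]
finger_gap: 0.0599
```

```bash
python3 -c "
from h import *
import cv2
s=env.get_state();print(s['finger_gap'],s['wrist_force'],s['ft_torque'],s['tcp_pos'])
im=env.read_camera('wrist'); cv2.imwrite('pics/w3.png',im[:,:,::-1])
im=env.read_camera('scene'); cv2.imwrite('pics/s3.png',cv2.resize(im[120:330,180:460,::-1],None,fx=2.8,fy=2.8))"
```

```text
0.05989859110118026 [-1.72223753  1.89313175  9.5409594 ] [0.46479656 0.23644054 0.02866621] [ 0.58012562 -0.00851559  0.05030012]
```

View pics/w3.png

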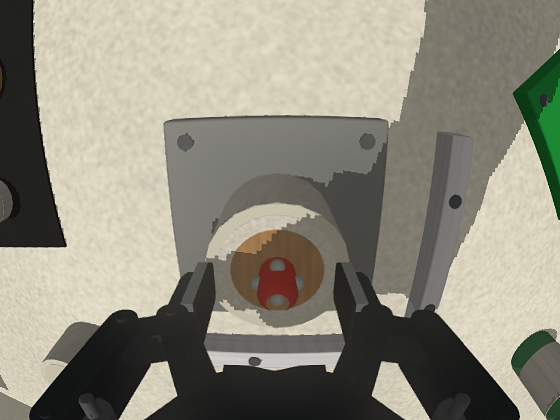

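View pics/s3.png

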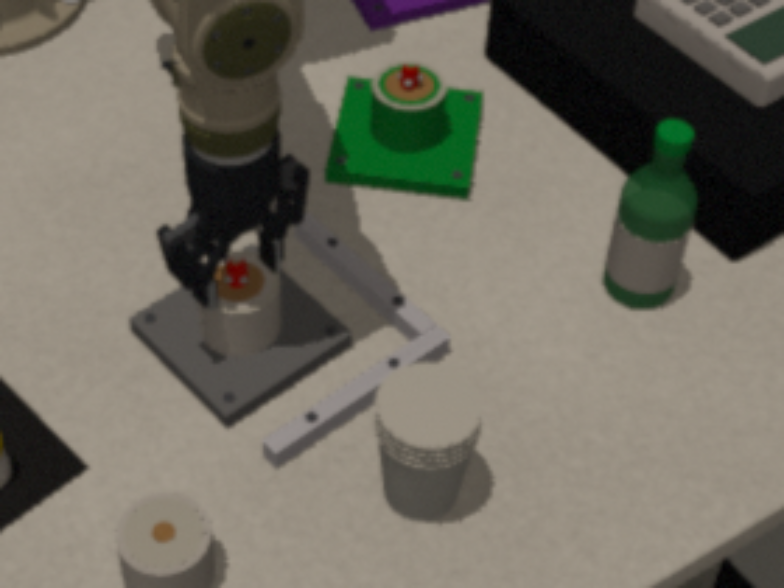

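```bash
python3 -c "
from h import *
np.set_printoptions(precision=4,suppress=True)
s=env.get_state()
print('roll',wpx2w(s,[(277,265)],.077), 'edges',wpx2w(s,[(207,265),(347,265),(278,326)],.077))
p=wpx2w(s,[(165,121),(388,120)],.02);print(p)
t=s['tcp_pos'];r=toolR(s)
for g in (0.03,-.03):
  print(w2wpx(s,[t+r.apply([0,g,0]),t+r.apply([-.019,g,0]),t+r.apply([-.019,g,.011]),t+r.apply([0,g,-.011]),t+r.apply([-.019,g,-.011])]))
print('top of roll',px2w('top',[(0,0)],.0))
print(np.round(r.as_matrix(),3))
"
```

```text
roll [[ 0.5718 -0.0084  0.077 ]] edges [[ 0.5771 -0.0423  0.077 ]
 [ 0.5675  0.0258  0.077 ]
 [ 0.61   -0.0023  0.077 ]]
[[ 0.5165 -0.0854  0.02  ]
 [ 0.4964  0.0502  0.02  ]]
[[326.7404 253.9425]
 [332.0085 270.5336]
 [330.3326 288.101 ]
 [328.0095 236.4781]
 [333.6587 251.7988]]
[[221.9976 253.9222]
 [216.7978 270.5182]
 [218.4384 288.0911]
 [220.7583 236.4524]
 [215.1833 251.7769]]
top of roll [[1.277  1.0546 0.    ]]
[[ 0.006 -0.14   0.99 ]
 [ 0.     0.99   0.14 ]
 [-1.    -0.001  0.006]]
```

```bash
python3 -c "
import cv2
a=cv2.imread('pics/w3.png')[190:380,150:420]; cv2.imwrite('pics/w3c.png',cv2.resize(a,None,fx=2.9,fy=2.9,interpolation=cv2.INTER_CUBIC))"
```

```text
(no output)
```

View pics/w3c.png

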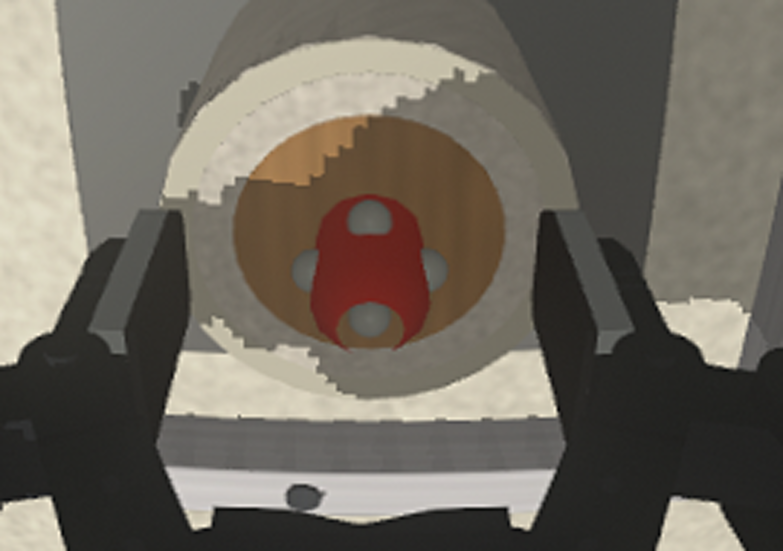

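Run:
```python
from h import *
import cv2
from scipy.optimize import least_squares
m=env.camera_model("wrist");K=np.array(m["camera_matrix"]);T=np.array(m["T_tool_cam"])
def pj(p):
    q=(np.atleast_2d(p)-T[:3,3])@T[:3,:3]; n=np.linalg.norm(q[:,:2],axis=1);th=np.arctan2(n,q[:,2]); return q[:,:2]/n[:,None]*(th*K[0,0])[:,None]+K[:2,2]
obs=crop([(182,210),(190,300),(540,212),(535,300)],2.9,150,190)
def f(v):
    x,g,z0,w=v; P=[[x,-g/2,z0-w/2],[x,-g/2,z0+w/2],[x,g/2,z0-w/2],[x,g/2,z0+w/2]]; return (pj(P)-obs).ravel()
r=least_squares(f,[-.02,.06,0,.022],x_scale=.01); print(r.x,r.fun)
def f2(v):
    x,w=v; return f([x,.0599,0,w])
r=least_squares(f2,[-.02,.022],x_scale=.01); print(r.x,r.fun)
a=cv2.imread('pics/w2.png')[230:350,130:430]; cv2.imwrite('pics/w2c.png',cv2.resize(a,None,fx=2.6,fy=2.6,interpolation=cv2.INTER_CUBIC))
```

```text
[-0.02217153  0.0626108   0.00282123  0.01868255] [-0.13190102  0.37245691  0.1314108  -0.04877189  0.65957738 -0.29830473
 -0.69988479 -0.04019991]
[-0.0269091   0.01808463] [ 0.52881483  0.55796496  0.76613826  0.16155775  0.03097422 -0.11374709
 -1.30416267  0.16901563]
```

View pics/w2c.png

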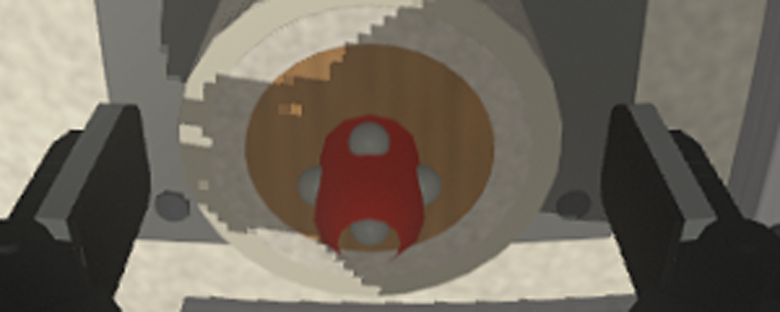

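The fingertips rest on the roll's top rim instead of straddling it: they project about 25 mm behind the nominal TCP. I'll lift off and shut the gripper to see where the tips really are. After that I'll push on the plate's edges rather than grip the roll.

drive_tool([
  [[-1,0,0,0,0,0,0.7],[-3,0,0,0,0,0,0.7],[-3,0,-1,0,0,0,0],[-1.5,0,-2.5,0,0,0,0],[0,0,-2.5,0,0,0,0]],
])

```text
clock: 3.68
tcp_pos: [0.5215, -0.0179, 0.1373]
orientation: [0.709, -0.051, 0.702, 0.049]
wrist_force: [0.1, -0.4, -0.5]
finger_gap: 0.0242
```

drive_tool([
  [[0,0,-2.5,0,0,0,0],[0,0,-2,0,0,0,0],[0,0,0,0,0,0,0],[0,0,0,0,0,0,0],[0,0,0,0,0,0,0]],
])

```text
clock: 4.1
tcp_pos: [0.475, -0.0237, 0.133]
orientation: [0.706, -0.05, 0.704, 0.049]
wrist_force: [-0.3, 0.2, 0.2]
finger_gap: -0.0002
```

Run:
```python
from h import *
import cv2,pickle
s=env.get_state();pickle.dump(s,open("w4.pkl","wb"));print(s['tcp_pos'],s['finger_gap'],s['wrist_force'])
im=env.read_camera('wrist'); cv2.imwrite('pics/w4.png',im[:,:,::-1])
im=env.read_camera('top'); cv2.imwrite('pics/t4.png',im[:,:,::-1])
```

```text
[ 0.474978   -0.02372684  0.13300811] -0.00015034320644357753 [-0.32443136  0.16841904  0.23184746]
```

View pics/w4.png

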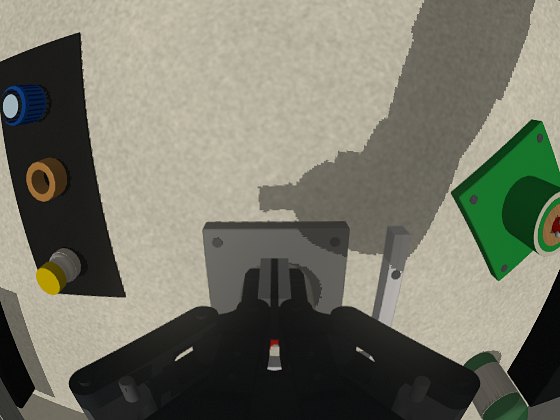

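Run:
```python
from h import *
import pickle
s=pickle.load(open("w4.pkl","rb"));t=s['tcp_pos'];r=toolR(s)
for x in(0,-.005,-.01,-.015,-.02): print(x,w2wpx(s,[t+r.apply([x,0,z]) for z in(-.011,0,.011)]).round(1).tolist())
print(w2wpx(s,[[.577,-.009,.02]]))
import cv2
a=cv2.imread('pics/w4.png')[200:390,180:370]; cv2.imwrite('pics/w4c.png',cv2.resize(a,None,fx=3,fy=3,interpolation=cv2.INTER_CUBIC))
```

```text
0 [[274.4, 236.7], [274.4, 254.3], [274.4, 271.0]]
-0.005 [[274.4, 240.5], [274.4, 258.5], [274.4, 275.4]]
-0.01 [[274.4, 244.5], [274.4, 262.8], [274.4, 280.0]]
-0.015 [[274.4, 248.7], [274.4, 267.4], [274.4, 284.9]]
-0.02 [[274.4, 253.2], [274.4, 272.2], [274.4, 289.9]]
[[274.6187284  292.35522497]]
```

View pics/w4c.png

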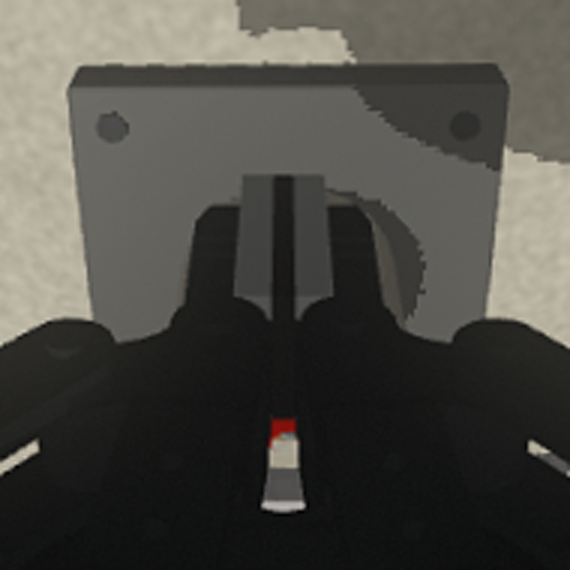

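View pics/t4.png

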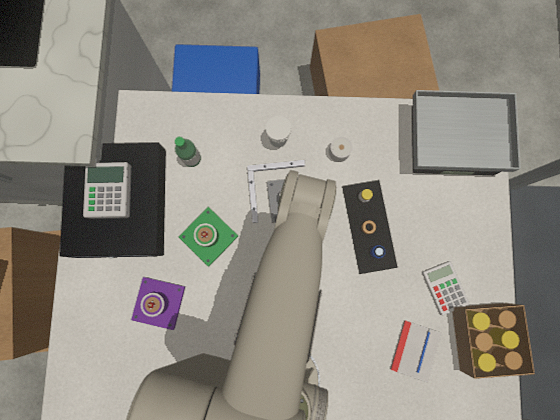

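drive_tool([
  [[3,0,0,0,0,0,0],[3,0,0,0,0,0,0],[3,0,0,0,0,0,0],[1.5,0,0,0,0,0,0],[0,0,0,0,0,0,0]],
])

```text
clock: 4.62
tcp_pos: [0.4712, -0.0227, 0.0231]
orientation: [0.703, -0.049, 0.708, 0.05]
wrist_force: [-0.3, -0.4, -0.4]
finger_gap: 0.0002
```

drive_tool([
  [[0.5,0,0,0,0,0,0],[0,0,0,0,0,0,0],[0.5,0,0,0,0,0,0],[0,0,0,0,0,0,0],[0,0,0,0,0,0,0]],
])

```text
clock: 5.03
tcp_pos: [0.4742, -0.0235, 0.0173]
orientation: [0.706, -0.05, 0.705, 0.049]
wrist_force: [-0.6, 0.2, 0.8]
finger_gap: -0.0002
```

drive_tool([
  [[0.4,0,0,0,0,0,0],[0,0,0,0,0,0,0],[0.3,0,0,0,0,0,0],[0,0,0,0,0,0,0],[0,0,0,0,0,0,0]],
])

```text
clock: 5.45
tcp_pos: [0.4733, -0.0234, 0.0094]
orientation: [0.705, -0.049, 0.706, 0.05]
wrist_force: [-0.1, -0.1, 0.3]
finger_gap: 0.0
```

Run:
```python
from h import *
import cv2,pickle
s=env.get_state();pickle.dump(s,open("w5.pkl","wb"));print(s['tcp_pos'],s['finger_gap'],s['wrist_force'])
im=env.read_camera('wrist'); cv2.imwrite('pics/w5.png',im[:,:,::-1])
im=env.read_camera('scene'); cv2.imwrite('pics/s5.png',cv2.resize(im[120:330,180:460,::-1],None,fx=2.8,fy=2.8))
```

```text
[ 0.47334538 -0.02336486  0.00943633] 2.4964148512190518e-05 [-0.07128023 -0.11464924  0.33557343]
```

View pics/w5.png

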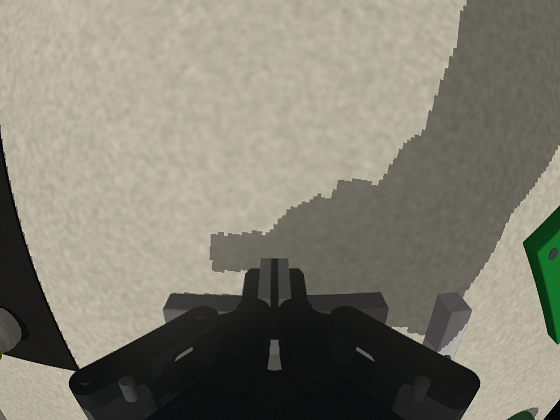

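View pics/s5.png

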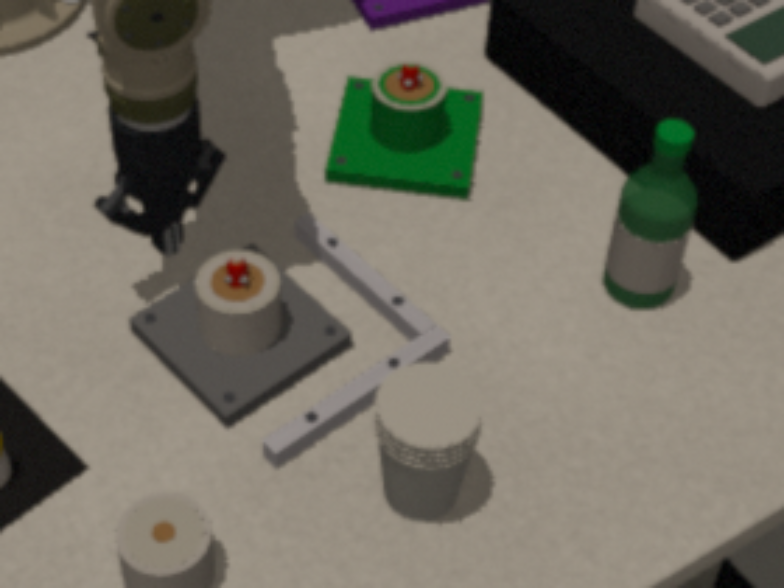

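Run:
```python
from h import *
for z in (0,.01,.02,.03,.04): print(z,(w2px("scene",[.473,-.0234,z])-[180,120])*2.8)
```

```text
0 [[170.39369355 271.99553919]]
0.01 [[169.65075051 264.72552217]]
0.02 [[168.89974715 257.37663133]]
0.03 [[168.14055157 249.94757612]]
0.04 [[167.373029   242.43703764]]
```

drive_tool([
  [[0.3,0,0,0,0,0,0],[0,0,0,0,0,0,0],[0.3,0,0,0,0,0,0],[0,0,0,0,0,0,0],[0,0,0,0,0,0,0]],
])

```text
clock: 5.97
tcp_pos: [0.4734, -0.0234, 0.0034]
orientation: [0.705, -0.049, 0.706, 0.05]
wrist_force: [0.4, 0.5, -0.2]
finger_gap: 0.0001
```

drive_tool([
  [[0.4,0,0,0,0,0,0],[0,0,0,0,0,0,0],[0.4,0,0,0,0,0,0],[0,0,0,0,0,0,0],[0,0,0,0,0,0,0]],
])

```text
clock: 6.38
tcp_pos: [0.4733, -0.0233, -0.0047]
orientation: [0.705, -0.049, 0.706, 0.05]
wrist_force: [0.2, -0.3, 0.3]
finger_gap: 0.0001
```

drive_tool([
  [[0.4,0,0,0,0,0,0],[0,0,0,0,0,0,0],[0.3,0,0,0,0,0,0],[0,0,0,0,0,0,0],[0,0,0,0,0,0,0]],
])

```text
clock: 6.8
tcp_pos: [0.4734, -0.0234, -0.0116]
orientation: [0.705, -0.05, 0.705, 0.05]
wrist_force: [0.7, 0.8, 0.9]
finger_gap: -0.0002
```

drive_tool([
  [[0.3,0,0,0,0,0,0],[0,0,0,0,0,0,0],[0.3,0,0,0,0,0,0],[0,0,0,0,0,0,0],[0,0,0,0,0,0,0]],
])

```text
clock: 7.22
tcp_pos: [0.4734, -0.0234, -0.0176]
orientation: [0.705, -0.05, 0.705, 0.05]
wrist_force: [-0.5, -0.3, 0.1]
finger_gap: 0.0004
```

Run:
```python
from h import *
import cv2,pickle
s=env.get_state();print(s['tcp_pos'],s['finger_gap'],s['wrist_force'])
im=env.read_camera('scene'); cv2.imwrite('pics/s6.png',cv2.resize(im[160:280,200:360,::-1],None,fx=5,fy=5,interpolation=cv2.INTER_CUBIC))
```

```text
[ 0.47341564 -0.02336944 -0.0175707 ] 0.000436690002080997 [-0.4541534  -0.28059878  0.13134324]
```

View pics/s6.png

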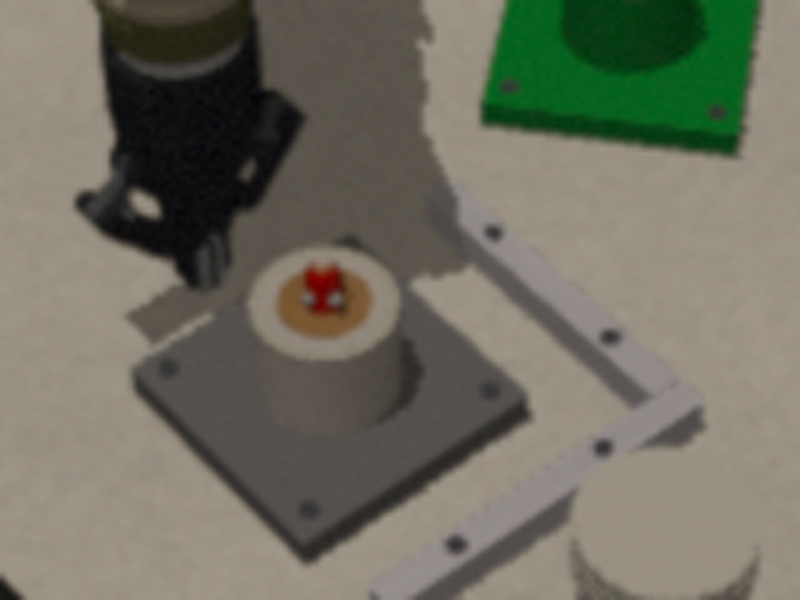

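Fingertips are about 20 mm behind the nominal TCP, with scene tip pixel (241,218) just above the counter. I'll push along tool z at the middle of the stand's near edge.

drive_tool([
  [[-0.3,0,0.5,0,0,0,0],[0,0,0.5,0,0,0,0],[0,0,0.5,0,0,0,0],[0,0,0.5,0,0,0,0],[0,0,0.5,0,0,0,0]],
])

```text
clock: 7.68
tcp_pos: [0.4979, -0.0199, -0.0145]
orientation: [0.705, -0.05, 0.706, 0.05]
wrist_force: [-6.6, -2.0, 3.9]
finger_gap: 0.0
```

drive_tool([
  [[0,0,0.4,0,0,0,0],[0,0,0.4,0,0,0,0],[0,0,0.4,0,0,0,0],[0,0,0.4,0,0,0,0],[0,0,0.4,0,0,0,0]],
])

```text
clock: 8.1
tcp_pos: [0.5159, -0.0169, -0.0149]
orientation: [0.704, -0.049, 0.707, 0.05]
wrist_force: [-5.6, -1.0, 4.5]
finger_gap: -0.0
```

drive_tool([
  [[0,0,0.3,0,0,0,0],[0,0,0.3,0,0,0,0],[0,0,0.3,0,0,0,0],[0,0,0.3,0,0,0,0],[0,0,0.3,0,0,0,0]],
])

```text
clock: 8.52
tcp_pos: [0.5307, -0.0148, -0.015]
orientation: [0.704, -0.049, 0.707, 0.05]
wrist_force: [-6.8, -0.1, 4.0]
finger_gap: -0.0
```

drive_tool([
  [[0,0,0.2,0,0,0,0],[0,0,0.2,0,0,0,0],[0,0,0.2,0,0,0,0],[0,0,0.1,0,0,0,0],[0,0,0,0,0,0,0]],
])

```text
clock: 8.93
tcp_pos: [0.5341, -0.0141, -0.0156]
orientation: [0.701, -0.049, 0.709, 0.049]
wrist_force: [-12.6, -2.0, 9.1]
finger_gap: 0.0003
```

Run:
```python
from h import *
import cv2,pickle
s=env.get_state();print(s['tcp_pos'],s['finger_gap'],s['wrist_force'])
im=env.read_camera('scene'); cv2.imwrite('pics/s7.png',cv2.resize(im[180:300,200:360,::-1],None,fx=5,fy=5,interpolation=cv2.INTER_CUBIC))
```

```text
[ 0.53411796 -0.0141365  -0.01555508] 0.00027348605344974325 [-12.57751732  -2.02720602   9.08077403]
```

View pics/s7.png

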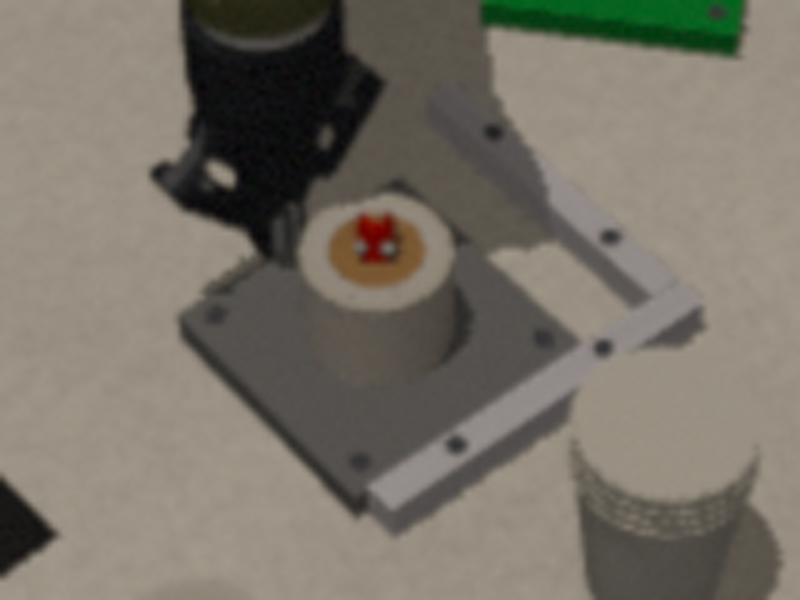

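drive_tool([
  [[0,0,-1.0,0,0,0,0],[-3,0,-1,0,0,0,0],[-4,-2,0,0,0,0,0],[-4,-3,0,0,0,0,0],[-2,-3,0,0,0,0,0]],
])

```text
clock: 9.4
tcp_pos: [0.5321, -0.0898, 0.1099]
orientation: [0.707, -0.051, 0.704, 0.05]
wrist_force: [1.9, -0.3, -0.5]
finger_gap: 0.0002
```

Run:
```python
from h import *
delta([.6285,-.1015,.115],8.1)
```

```text
tcp [ 0.5321 -0.0898  0.1099] tool shift cm (in current axes) [-0.47 -2.54  9.38] rot deg [0.09 0.22 0.07]
```

drive_tool([
  [[0,-1.3,3.1,0,0,0,0],[0,-1.2,3.1,0,0,0,0],[0,0,3.2,0,0,0,0],[0,0,0,0,0,0,0],[0,0,0,0,0,0,0]],
])

```text
clock: 9.82
tcp_pos: [0.6281, -0.1013, 0.1051]
orientation: [0.705, -0.05, 0.706, 0.05]
wrist_force: [-0.4, 0.3, -0.5]
finger_gap: -0.0002
```

Run:
```python
from h import *
import cv2,pickle
np.set_printoptions(precision=4,suppress=True)
delta([.6285,-.1015,-.0145],8.1)
s=env.get_state();pickle.dump(s,open("w8.pkl","wb"))
im=env.read_camera('wrist'); cv2.imwrite('pics/w8.png',im[:,:,::-1])
```

```text
tcp [ 0.6281 -0.1013  0.1051] tool shift cm (in current axes) [11.96 -0.03  0.04] rot deg [-0.03 -0.04 -0.03]
```

View pics/w8.png

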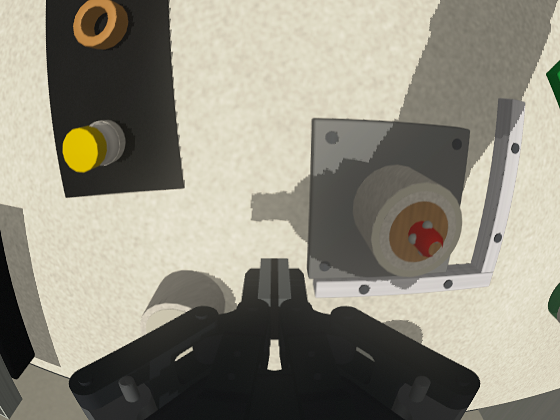

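Run:
```python
from h import *
import pickle
np.set_printoptions(precision=4,suppress=True)
s=pickle.load(open("w8.pkl","rb"))
p=wpx2w(s,[(313,119),(309,278),(470,130)],.02);print(p)
m=p[:2].mean(0);print(m)
d=p[1]-p[0];print(np.degrees(np.arctan2(d[1],d[0])),np.linalg.norm(d))
f=wpx2w(s,[(473,264)],0);print(f)
a=np.radians(8.1);x=np.array([np.cos(a),np.sin(a),0]);y=np.array([-np.sin(a),np.cos(a),0])
q=m-s['tcp_pos'];print("edge mid from tcp: x,y",q@x,q@y)
```

```text
[[ 0.5545 -0.0819  0.02  ]
 [ 0.6913 -0.0608  0.02  ]
 [ 0.5352  0.0568  0.02  ]]
[ 0.6229 -0.0713  0.02  ]
8.77504807176508 0.13842820963643607
[[0.6704 0.1248 0.    ]]
edge mid from tcp: x,y -0.0009749434075383851 0.030409429335071354
```

Aligned with the edge's midpoint, with a gap of about 30 mm. Descend, then push along +tool y.

drive_tool([
  [[3.5,0,0,0,0,0,0],[3.5,0,0,0,0,0,0],[3,0,0,0,0,0,0],[1.8,0,0,0,0,0,0],[0,0,0,0,0,0,0]],
])

```text
clock: 10.28
tcp_pos: [0.6216, -0.0998, -0.0164]
orientation: [0.702, -0.048, 0.709, 0.051]
wrist_force: [-0.6, 0.0, 0.5]
finger_gap: -0.0
```

drive_tool([
  [[0.1,0.4,0,0,0,0,0],[0,0.5,0,0,0,0,0],[0,0.5,0,0,0,0,0],[0,0.5,0,0,0,0,0],[0,0.4,0,0,0,0,0]],
])

```text
clock: 10.7
tcp_pos: [0.6252, -0.0794, -0.0107]
orientation: [0.706, -0.051, 0.704, 0.048]
wrist_force: [-0.5, -6.5, 2.8]
finger_gap: -0.0006
```

drive_tool([
  [[0,0.4,0,0,0,0,0],[0,0.4,0,0,0,0,0],[0,0.4,0,0,0,0,0],[0,0.4,0,0,0,0,0],[0,0.4,0,0,0,0,0]],
])

```text
clock: 11.12
tcp_pos: [0.6227, -0.0605, -0.0108]
orientation: [0.707, -0.051, 0.704, 0.048]
wrist_force: [-0.5, -7.1, 4.1]
finger_gap: -0.0003
```

drive_tool([
  [[0,0.4,0,0,0,0,0],[0,0.3,0,0,0,0,0],[0,0.3,0,0,0,0,0],[0,0.3,0,0,0,0,0],[0,0.2,0,0,0,0,0]],
])

```text
clock: 11.53
tcp_pos: [0.6206, -0.0454, -0.0108]
orientation: [0.707, -0.051, 0.704, 0.048]
wrist_force: [0.6, -5.6, 4.4]
finger_gap: 0.0
```

drive_tool([
  [[0,0.2,0,0,0,0,0],[0,0.2,0,0,0,0,0],[0,0.2,0,0,0,0,0],[0,0.2,0,0,0,0,0],[0,0,0,0,0,0,0]],
])

```text
clock: 11.95
tcp_pos: [0.6201, -0.0409, -0.0105]
orientation: [0.707, -0.052, 0.704, 0.045]
wrist_force: [0.1, -16.4, 2.7]
finger_gap: 0.0003
```

Run:
```python
from h import *
import cv2,pickle
s=env.get_state();pickle.dump(s,open("w9.pkl","wb"));print(s['tcp_pos'],s['finger_gap'],s['wrist_force'])
im=env.read_camera('scene'); cv2.imwrite('pics/s9.png',cv2.resize(im[170:290,220:380,::-1],None,fx=5,fy=5,interpolation=cv2.INTER_CUBIC))
im=env.read_camera('wrist'); cv2.imwrite('pics/w9.png',im[:,:,::-1])
```

```text
[ 0.62006362 -0.04090097 -0.01051846] 0.0003176878172747153 [  0.13116491 -16.42474962   2.74510539]
```

View pics/s9.png

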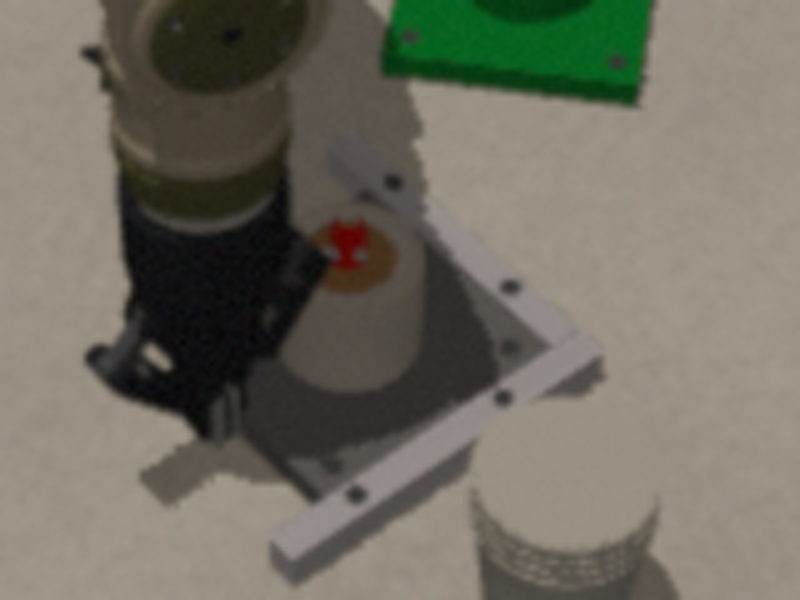

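View pics/w9.png

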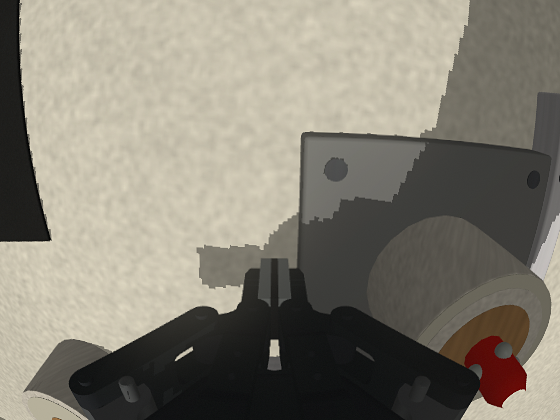

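drive_tool([
  [[0,-1.0,0,0,0,0,0],[-1,-1.5,0,0,0,0,0],[-4,0,-1,0,0,0,0.3],[-4,0,-3,0,0,0,0.6],[-4,0,-3,0,0,0,1]],
])

```text
clock: 12.47
tcp_pos: [0.5617, -0.0695, 0.1057]
orientation: [0.706, -0.049, 0.705, 0.05]
wrist_force: [-0.3, -0.5, -0.5]
finger_gap: 0.0356
```

drive_tool([
  [[-4,-0.5,-3,0,0,0,1],[-4,-0.5,-3,0,0,0,1],[0,0,0,0,0,0,1],[0,0,0,0,0,0,1],[0,0,0,0,0,0,1]],
])

```text
clock: 12.88
tcp_pos: [0.5141, -0.0845, 0.171]
orientation: [0.706, -0.049, 0.705, 0.049]
wrist_force: [0.6, 0.3, -0.5]
finger_gap: 0.0854
```

Run:
```python
from h import *
import cv2,pickle
s=env.get_state();pickle.dump(s,open("w10.pkl","wb"));print(s['tcp_pos'],s['finger_gap'],s['wrist_force'],s['qvel'])
im=env.read_camera('wrist'); cv2.imwrite('pics/w10.png',im[:,:,::-1])
im=env.read_camera('scene'); cv2.imwrite('pics/s10.png',im[:,:,::-1])
im=env.read_camera('top'); cv2.imwrite('pics/t10.png',im[:,:,::-1])
```

```text
[ 0.51409484 -0.08449948  0.17095478] 0.08535461117718501 [ 0.62238247  0.3477266  -0.4834759 ] [ 0.01081971  0.03914225 -0.01813973 -0.00736977 -0.0016119   0.0027563 ]
```

View pics/w10.png

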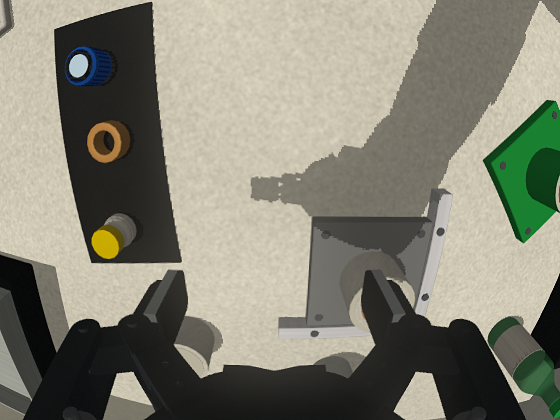

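View pics/t10.png

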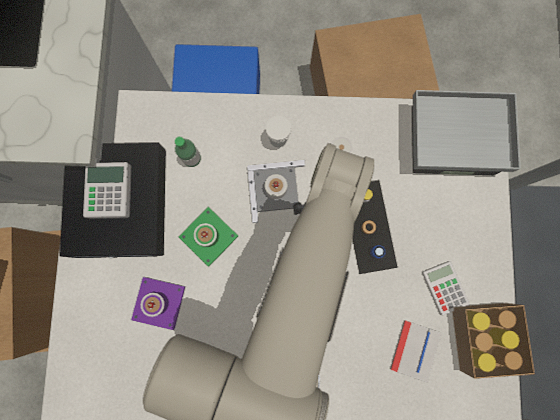

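Run:
```python
import cv2
t=cv2.imread("pics/t10.png")
c=t[155:230,240:315]; cv2.imwrite("pics/t10c.png",cv2.resize(c,None,fx=8,fy=8,interpolation=cv2.INTER_CUBIC))
t=cv2.imread("pics/s10.png")
c=t[180:300,230:370]; cv2.imwrite("pics/s10c.png",cv2.resize(c,None,fx=5,fy=5,interpolation=cv2.INTER_CUBIC))
```

```text
(no output)
```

View pics/t10c.png

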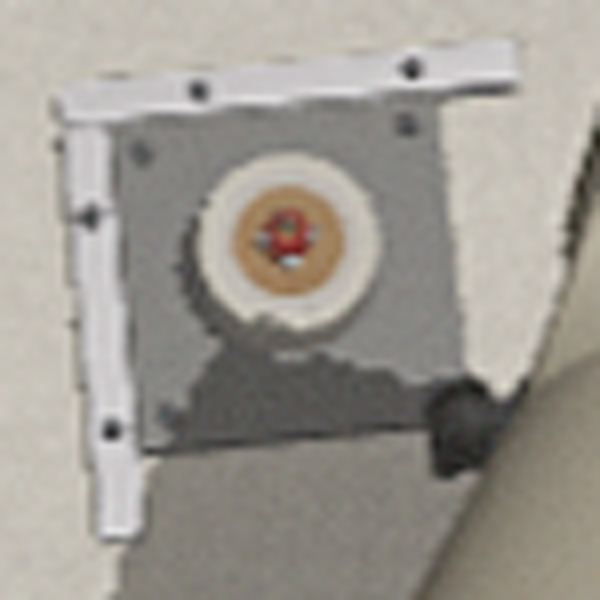

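View pics/s10c.png

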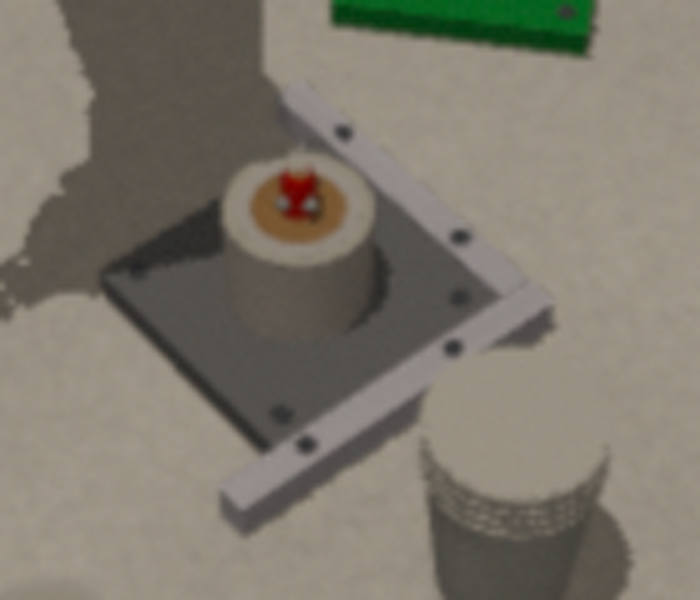

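Run:
```python
from h import *
np.set_printoptions(precision=4,suppress=True)
print("roll top",px2w("top",crop([(290,241)],8,240,155),.077))
print("roll scene",px2w("scene",crop([(299,209)],5,230,180),.077))
print("stand corner BL, TR", px2w("top",crop([(142,447),(438,100)],8,240,155),.02), px2w("scene",crop([(103,280)],5,230,180),.02))
delta([.4113,-.2966,.17],11.3)
```

```text
roll top [[0.6108 0.0392 0.077 ]]
roll scene [[0.6087 0.0399 0.077 ]]
stand corner BL, TR [[ 0.5344  0.098   0.02  ]
 [ 0.6851 -0.0207  0.02  ]] [[ 0.555  -0.0397  0.02  ]]
tcp [ 0.5134 -0.0839  0.1688] tool shift cm (in current axes) [ -0.12 -19.62 -13.1 ] rot deg [-3.23 -0.12 -0.09]
```

drive_tool([
  [[0,-3.3,-2.2,-3.2,0,0,1],[0,-3.3,-2.2,0,0,0,1],[0,-3.3,-2.2,0,0,0,1],[0,-3.3,-2.2,0,0,0,1],[0,-3.3,-2.2,0,0,0,1]],
])

```text
clock: 13.45
tcp_pos: [0.4351, -0.2674, 0.1687]
orientation: [0.703, -0.069, 0.704, 0.071]
wrist_force: [0.9, -0.3, 0.4]
finger_gap: 0.0856
```

Run:
```python
from h import *
delta([.4113,-.2966,.17],11.3)
```

```text
tcp [ 0.4351 -0.2674  0.1687] tool shift cm (in current axes) [-0.14 -2.39 -2.91] rot deg [ 0.03 -0.08 -0.14]
```

drive_tool([
  [[0,-1.2,-1.4,0,0,0,1],[0,-1.2,-1.4,0,0,0,1],[0,0,0,0,0,0,1],[0,0,0,0,0,0,1],[0,0,0,0,0,0,1]],
])

```text
clock: 13.87
tcp_pos: [0.4133, -0.295, 0.1692]
orientation: [0.703, -0.069, 0.704, 0.07]
wrist_force: [-0.4, -0.1, -0.6]
finger_gap: 0.0852
```

Run:
```python
from h import *
import cv2,pickle
s=env.get_state();pickle.dump(s,open("w11.pkl","wb"));print(s['tcp_pos'])
im=env.read_camera('wrist'); cv2.imwrite('pics/w11.png',im[:,:,::-1]); cv2.imwrite('pics/w11c.png',cv2.resize(im[120:290,190:390,::-1],None,fx=4,fy=3.5,interpolation=cv2.INTER_CUBIC))
```

```text
[ 0.41334739 -0.29497672  0.16920605]
```

View pics/w11.png

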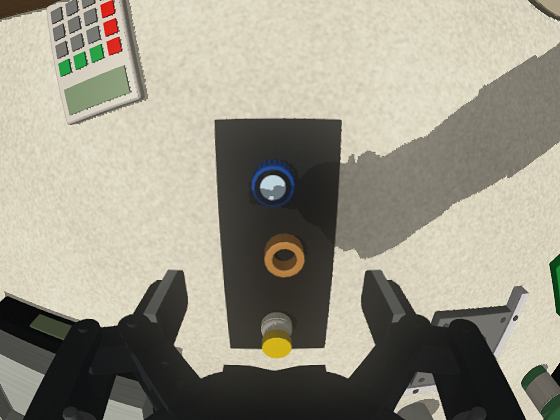

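View pics/w11c.png

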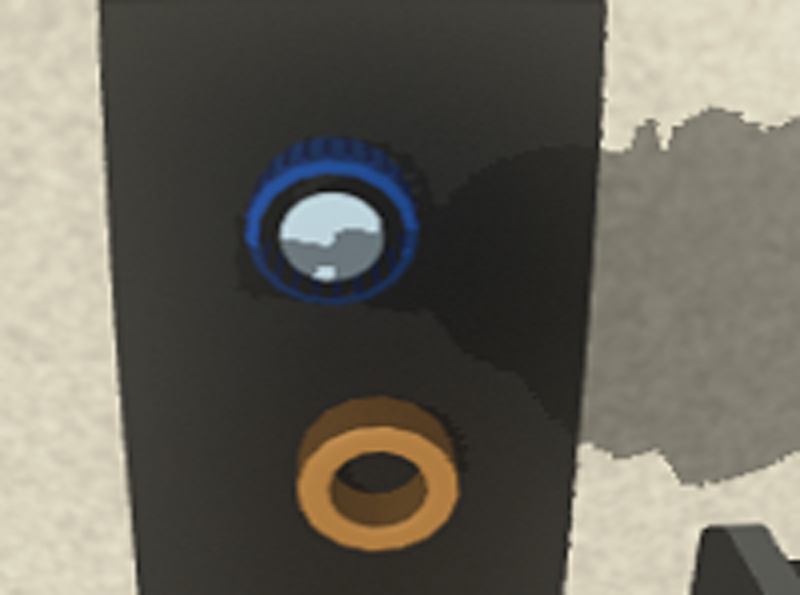

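Run:
```python
from h import *
import pickle
np.set_printoptions(precision=4,suppress=True)
s=pickle.load(open("w11.pkl","rb"))
c=wpx2w(s,[(272.8,186.2)],.041);print("cap",c,"tape",wpx2w(s,[(284.4,259.6)],.027),"jar",wpx2w(s,[(277,347)],.053))
p=wpx2w(s,[(216,121),(341,121),(229,348),(326,348)],.003);print(p)
delta([.4113,-.2966,.06],11.3)
delta([c[0,0],c[0,1],.06],11.3)
```

```text
cap [[ 0.4088 -0.297   0.041 ]] tape [[ 0.4895 -0.2684  0.027 ]] jar [[ 0.592  -0.2558  0.053 ]]
[[ 0.3623 -0.3652  0.003 ]
 [ 0.337  -0.2403  0.003 ]
 [ 0.655  -0.3099  0.003 ]
 [ 0.6297 -0.1784  0.003 ]]
tcp [ 0.4136 -0.2947  0.1694] tool shift cm (in current axes) [10.94 -0.16 -0.26] rot deg [ 0.01 -0.03 -0.09]
tcp [ 0.4136 -0.2947  0.1694] tool shift cm (in current axes) [10.94 -0.14 -0.51] rot deg [ 0.01 -0.03 -0.09]
```

drive_tool([
  [[2,-0.1,-0.4,0,0,0,1],[3,0,0,0,0,0,1],[3,0,0,0,0,0,1],[3,0,0,0,0,0,1],[0,0,0,0,0,0,1]],
])

```text
clock: 14.33
tcp_pos: [0.4069, -0.2931, 0.0549]
orientation: [0.702, -0.067, 0.706, 0.073]
wrist_force: [0.3, 0.9, -0.4]
finger_gap: 0.0853
```

drive_tool([
  [[2,0,0,0,0,0,1],[2,0,0,0,0,0,1],[0,0,0,0,0,0,1],[0,0,0,0,0,0,1],[0,0,0,0,0,0,1]],
])

```text
clock: 14.75
tcp_pos: [0.4106, -0.2978, 0.0218]
orientation: [0.704, -0.07, 0.703, 0.069]
wrist_force: [0.2, -0.2, 0.6]
finger_gap: 0.0855
```

Run:
```python
from h import *
import cv2,pickle
s=env.get_state();pickle.dump(s,open("w12.pkl","wb"));print(s['tcp_pos'])
im=env.read_camera('wrist'); cv2.imwrite('pics/w12.png',im[:,:,::-1])
```

```text
[ 0.41057625 -0.29777787  0.02181102]
```

View pics/w12.png

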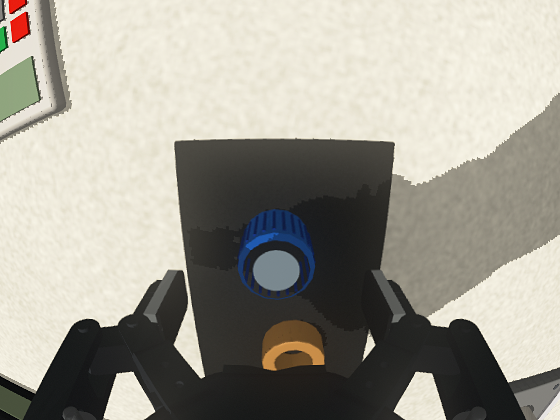

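Run:
```python
from h import *
import pickle
s=pickle.load(open("w12.pkl","rb"))
c=wpx2w(s,[(276.5,267)],.041);print(c, toolR(s).inv().apply(c[0]-s['tcp_pos']))
delta([c[0,0],c[0,1],-.012],11.3)
```

```text
[[ 0.40776925 -0.29720826  0.041     ]] [-0.01919318  0.00108313 -0.00262093]
tcp [ 0.4107 -0.2981  0.022 ] tool shift cm (in current axes) [ 3.4   0.15 -0.28] rot deg [-0.02  0.09  0.11]
```

drive_tool([
  [[1,0.1,-0.3,0,0,0,1],[1,0,0,0,0,0,1],[1,0,0,0,0,0,1],[0.4,0,0,0,0,0,1],[0,0,0,0,0,0,1]],
])

```text
clock: 15.22
tcp_pos: [0.4057, -0.2963, -0.0149]
orientation: [0.703, -0.069, 0.704, 0.07]
wrist_force: [0.3, 0.9, -0.5]
finger_gap: 0.0852
```

drive_tool([
  [[0,0,0,0,0,0,0.65],[0,0,0,0,0,0,0.65],[0,0,0,0,0,0,0.65],[0,0,0,0,0,0,0.65],[0,0,0,0,0,0,0.65]],
])

```text
clock: 15.63
tcp_pos: [0.4066, -0.2972, -0.0135]
orientation: [0.704, -0.069, 0.704, 0.069]
wrist_force: [-0.1, -0.0, -0.5]
finger_gap: 0.0554
```

Run:
```python
from h import *
import cv2,pickle
s=env.get_state();print(s['tcp_pos'],s['finger_gap'])
im=env.read_camera('wrist'); cv2.imwrite('pics/w13.png',im[:,:,::-1])
```

```text
[ 0.40657274 -0.29724081 -0.01349478] 0.05538056119018159
```

View pics/w13.png

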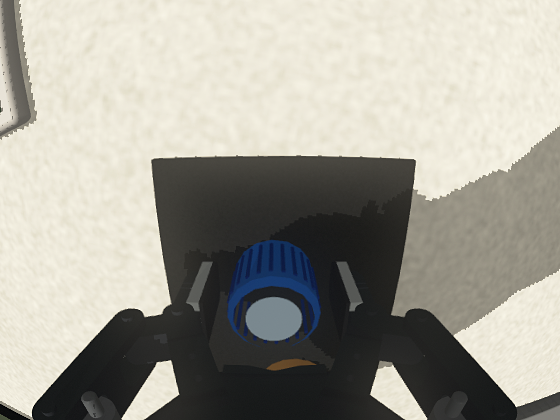

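drive_tool([
  [[0,0,0,0,0,0,0.3],[0,0,0,0,0,0,0.3],[0,0,0,0,0,0,0.3],[0,0,0,0,0,0,0.3],[0,0,0,0,0,0,0.3]],
], squeeze=60)

```text
clock: 16.1
tcp_pos: [0.4066, -0.2973, -0.0134]
orientation: [0.704, -0.069, 0.703, 0.069]
wrist_force: [-0.9, 0.4, 5.8]
finger_gap: 0.0391
```

Run:
```python
from h import *
import cv2,pickle
s=env.get_state();print(s['tcp_pos'],s['finger_gap'],s['wrist_force'])
im=env.read_camera('wrist'); cv2.imwrite('pics/w14.png',im[:,:,::-1])
```

```text
[ 0.40661944 -0.29727568 -0.01335937] 0.039055269986942344 [-0.94846858  0.38674572  5.82537898]
```

View pics/w14.png

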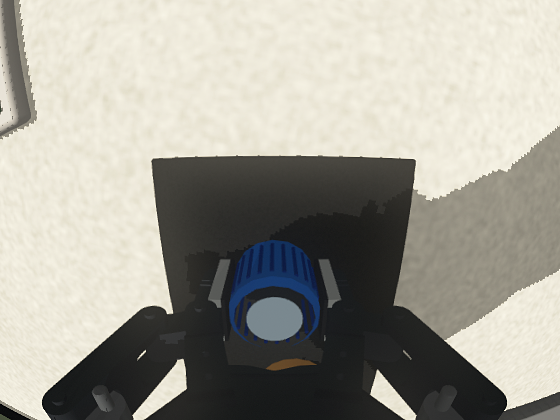

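drive_tool([
  [[-1,0,0,0,0,0,0.3],[-3,0,0,0,0,0,0.3],[-4,0,0,0,0,0,0.3],[-4,0,0,0,0,0,0.3],[-4,0,0,0,0,0,0.3]],
])

```text
clock: 16.57
tcp_pos: [0.4057, -0.2964, 0.148]
orientation: [0.703, -0.069, 0.704, 0.07]
wrist_force: [0.7, -0.7, -0.4]
finger_gap: 0.0391
```

Run:
```python
from h import *
import cv2,pickle
s=env.get_state();print(s['tcp_pos'],s['finger_gap'],s['wrist_force'])
im=env.read_camera('wrist'); cv2.imwrite('pics/w15.png',im[:,:,::-1])
delta([.607,.040,.145],11.3)
```

```text
[ 0.40566868 -0.2964155   0.14800867] 0.03912346789343054 [ 0.65527923 -0.74072035 -0.36456968]
tcp [ 0.409  -0.2997  0.1564] tool shift cm (in current axes) [ 1.02 29.46 26.04] rot deg [-0.05  0.35  0.53]
```

View pics/w15.png

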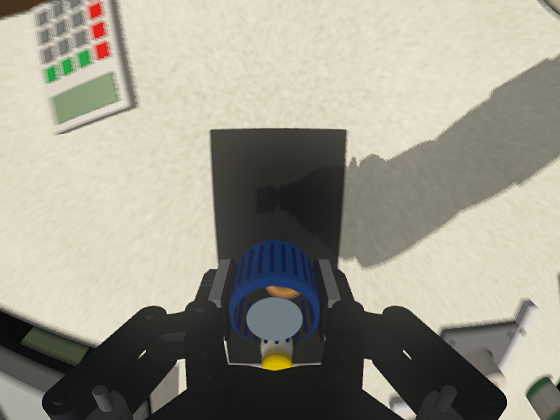

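drive_tool([
  [[0,2.9,2.6,0,0,0,0.3],[0,2.9,2.6,0,0,0,0.3],[0,2.9,2.6,0,0,0,0.3],[0,2.9,2.6,0,0,0,0.3],[0,2.9,2.6,0,0,0,0.3]],
])

```text
clock: 17.03
tcp_pos: [0.506, -0.1279, 0.1465]
orientation: [0.704, -0.069, 0.704, 0.069]
wrist_force: [2.2, -0.1, 0.3]
finger_gap: 0.0384
```

drive_tool([
  [[0,2.9,2.6,0,0,0,0.3],[0,2.9,2.6,0,0,0,0.3],[0,2.9,2.6,0,0,0,0.3],[0,2.5,2,0,0,0,0.3],[0,0,0,0,0,0,0.3]],
])

```text
clock: 17.45
tcp_pos: [0.5819, 0.0044, 0.146]
orientation: [0.704, -0.071, 0.703, 0.072]
wrist_force: [-0.0, -1.6, -0.3]
finger_gap: 0.0388
```

Run:
```python
from h import *
import cv2,pickle
s=env.get_state();pickle.dump(s,open("w16.pkl","wb"));print(s['tcp_pos'],s['finger_gap'],s['wrist_force'])
im=env.read_camera('wrist'); cv2.imwrite('pics/w16.png',im[:,:,::-1])
delta([.607,.040,.145],11.3)
```

```text
[0.58191332 0.00444975 0.14602323] 0.03880523752968914 [-0.04316847 -1.55523747 -0.30965414]
tcp [0.5806 0.0023 0.1458] tool shift cm (in current axes) [0.09 3.17 3.34] rot deg [ 0.22 -0.01 -0.02]
```

View pics/w16.png

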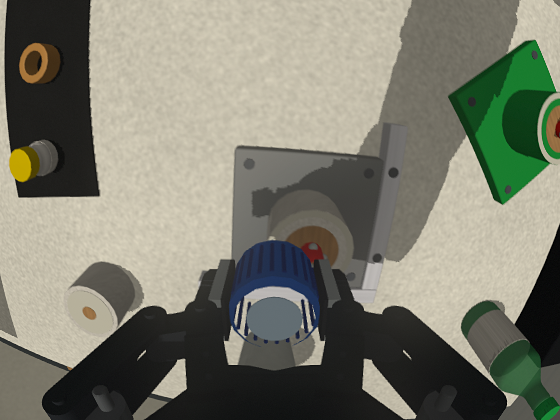

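Run:
```python
from h import *
import pickle,cv2
np.set_printoptions(precision=4,suppress=True)
s=pickle.load(open("w16.pkl","rb")); r=toolR(s)
c=wpx2w(s,[(274.5,313)],s['tcp_pos'][2]+.0544)[0]; print("cap tool offs",r.inv().apply(c-s['tcp_pos']))
st=wpx2w(s,[(312,253)],.1);print(st)
a=cv2.imread('pics/w16.png')[170:350,210:400]; cv2.imwrite('pics/w16c.png',cv2.resize(a,None,fx=3.2,fy=3.2,interpolation=cv2.INTER_CUBIC))
```

```text
cap tool offs [-0.0544  0.     -0.    ]
[[0.5989 0.0361 0.1   ]]
```

View pics/w16c.png

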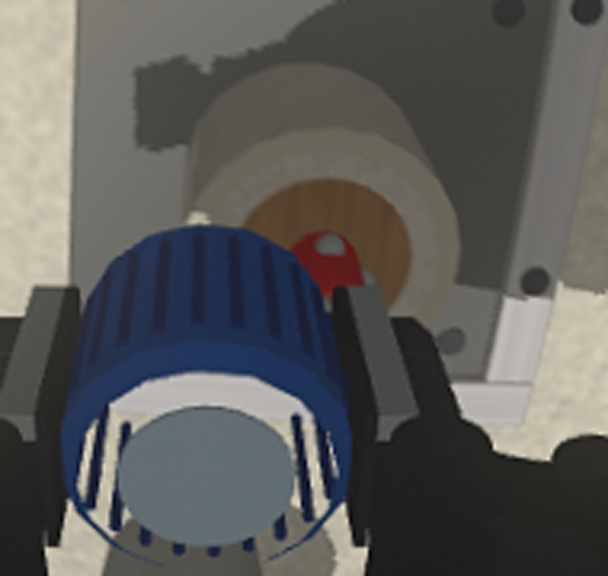

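Run:
```python
from h import *
import pickle
np.set_printoptions(precision=4,suppress=True)
s=pickle.load(open("w16.pkl","rb"))
th=np.linspace(0,2*np.pi,8,endpoint=False)
for c in [(.607,.039),(.609,.04),(.611,.0395)]:
    for r in (.036,.0225):
        p=np.c_[c[0]+r*np.cos(th),c[1]+r*np.sin(th),0*th+.077]
        q=(w2wpx(s,p)-[210,170]+.5)*3.2; print(c,r,"xmin %.0f xmax %.0f ymin %.0f"%(q[:,0].min(),q[:,0].max(),q[:,1].min()))
    print((w2wpx(s,[[*c,.103]])-[210,170])*3.2)
```

```text
(0.607, 0.039) 0.036 xmin 181 xmax 455 ymin 123
(0.607, 0.039) 0.0225 xmin 234 xmax 406 ymin 174
[[331.203  304.4078]]
(0.609, 0.04) 0.036 xmin 183 xmax 456 ymin 131
(0.609, 0.04) 0.0225 xmin 236 xmax 407 ymin 182
[[333.1916 312.5196]]
(0.611, 0.0395) 0.036 xmin 180 xmax 452 ymin 139
(0.611, 0.0395) 0.0225 xmin 233 xmax 403 ymin 189
[[328.9218 319.5357]]
```

Run:
```python
from h import *
delta([.609,.0405,.105],11.3)
```

```text
tcp [0.5806 0.0023 0.1458] tool shift cm (in current axes) [4.09 3.17 3.55] rot deg [ 0.22 -0.01 -0.02]
```

drive_tool([
  [[0,1.6,1.8,0,0,0,0.3],[0,1.6,1.75,0,0,0,0.3],[1,0,0,0,0,0,0.3],[1,0,0,0,0,0,0.3],[1,0,0,0,0,0,0.3]],
])

```text
clock: 17.92
tcp_pos: [0.6074, 0.0368, 0.115]
orientation: [0.703, -0.069, 0.704, 0.069]
wrist_force: [0.1, -0.7, -0.2]
finger_gap: 0.0386
```

drive_tool([
  [[1,0,0,0,0,0,0.3],[0,0,0,0,0,0,0.3],[0,0,0,0,0,0,0.3],[0,0,0,0,0,0,0.3],[0,0,0,0,0,0,0.3]],
])

```text
clock: 18.33
tcp_pos: [0.6088, 0.0373, 0.1069]
orientation: [0.704, -0.069, 0.703, 0.069]
wrist_force: [0.2, 0.8, -0.1]
finger_gap: 0.0389
```

Run:
```python
from h import *
import cv2,pickle
s=env.get_state();pickle.dump(s,open("w17.pkl","wb"));print(s['tcp_pos'],s['finger_gap'],s['wrist_force'])
delta([.609,.0405,.105],11.3)
im=env.read_camera('scene'); cv2.imwrite('pics/s17.png',cv2.resize(im[140:290,220:380,::-1],None,fx=5,fy=4,interpolation=cv2.INTER_CUBIC))
im=env.read_camera('wrist'); cv2.imwrite('pics/w17.png',cv2.resize(im[140:350,160:400,::-1],None,fx=3,fy=2.8,interpolation=cv2.INTER_CUBIC))
```

```text
[0.60879945 0.03733769 0.10686519] 0.038905977720610156 [ 0.15012843  0.78999029 -0.12784266]
tcp [0.6088 0.0373 0.1069] tool shift cm (in current axes) [0.19 0.31 0.08] rot deg [-0.09  0.06  0.01]
```

View pics/s17.png

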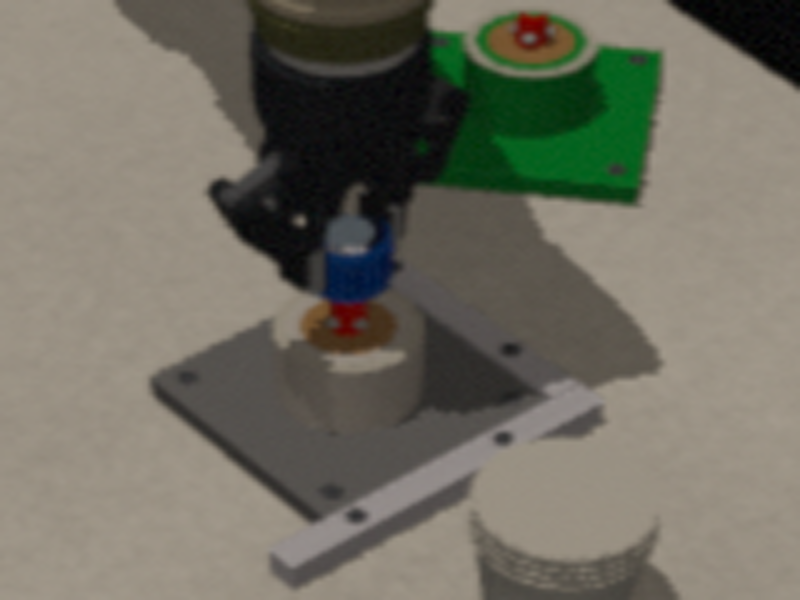

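View pics/w17.png

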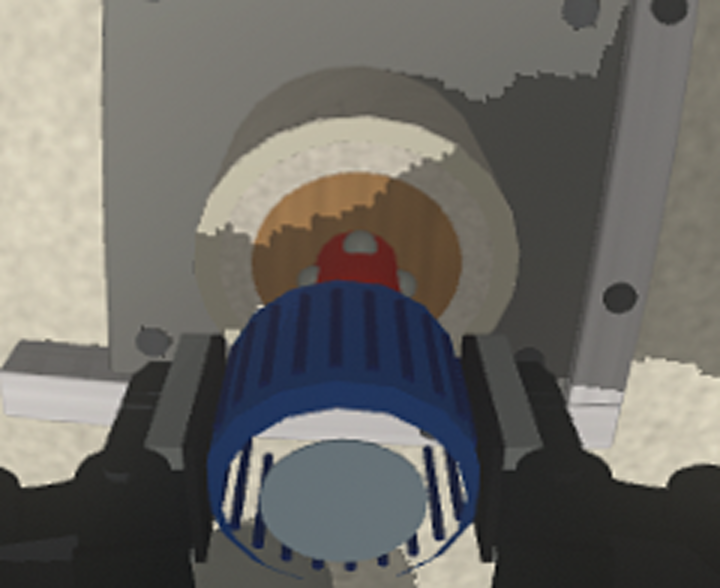

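Run:
```python
from h import *
import pickle
s=pickle.load(open("w17.pkl","rb"))
f=lambda p:((w2px("scene",p)-[220,140]+.5)*[5,4]-.5).round(1)
print("stud ball lvl",f([.609,.0405,.087]),"roll ctr",f([.609,.0405,.077]),"cap top",f([.6088,.0373,.107+.0544]),f([.6088+.0014,.0373+.01,.107+.0544]),f([.6088+.01,.0373,.107+.0544]))
g=lambda p:((w2wpx(s,p)-[160,140]+.5)*[3,2.8]-.5).round(1)
for c in[(.609,.0405),(.606,.0405),(.609,.0375)]: print("wrist stud ball ctr",g([*c,.087]), "roll xmin/xmax", g([c[0]+.036*.14,c[1]-.036*.99,.077]),g([c[0]-.036*.14,c[1]+.036*.99,.077]),g([c[0]-.036*.99,c[1]-.036*.14,.077]))
```

```text
stud ball lvl [[350.4 315.8]] roll ctr [[350.5 327.1]] cap top [[344.1 229.6]] [[364.7 224.3]] [[355.8 240.6]]
wrist stud ball ctr [[358.7 283.3]] roll xmin/xmax [[193.5 256.8]] [[520.5 272.1]] [[368.6 115.5]]
wrist stud ball ctr [[361.6 271.3]] roll xmin/xmax [[195.4 245.3]] [[524.  260.7]] [[371.5 102.6]]
wrist stud ball ctr [[344.5 281. ]] roll xmin/xmax [[180.2 254.4]] [[507.6 270. ]] [[354.3 112.9]]
```

drive_tool([
  [[0.5,0.2,0.1,0,0,0,0.3],[0.7,0,0,0,0,0,0.3],[0.6,0,0,0,0,0,0.3],[0.5,0,0,0,0,0,0.3],[0,0,0,0,0,0,0.3]],
])

```text
clock: 18.85
tcp_pos: [0.6078, 0.0401, 0.0813]
orientation: [0.703, -0.069, 0.705, 0.069]
wrist_force: [-0.2, 0.4, -1.1]
finger_gap: 0.039
```

drive_tool([
  [[0.3,0,0,0,0,0,0.3],[0.3,0,0,0,0,0,0.3],[0.2,0,0,0,0,0,0.3],[0,0,0,0,0,0,0.3],[0,0,0,0,0,0,0.3]],
])

```text
clock: 19.27
tcp_pos: [0.6076, 0.0399, 0.0746]
orientation: [0.703, -0.069, 0.705, 0.069]
wrist_force: [-4.8, 0.1, -0.6]
finger_gap: 0.0389
```

Run:
```python
from h import *
import cv2,pickle
s=env.get_state();print(s['tcp_pos'],s['finger_gap'],s['wrist_force'],s['ft_torque'])
delta([.609,.0405,.0606],11.3)
im=env.read_camera('scene'); cv2.imwrite('pics/s18.png',cv2.resize(im[140:290,220:380,::-1],None,fx=5,fy=4,interpolation=cv2.INTER_CUBIC))
im=env.read_camera('wrist'); cv2.imwrite('pics/w18.png',cv2.resize(im[140:350,160:400,::-1],None,fx=3,fy=2.8,interpolation=cv2.INTER_CUBIC))
```

```text
[0.6076239  0.03993511 0.07461981] 0.038872214760762316 [-4.81071956  0.12738536 -0.55244188] [-0.04311201  0.97876861 -0.0646426 ]
tcp [0.6076 0.0399 0.0746] tool shift cm (in current axes) [1.4  0.03 0.15] rot deg [-0.06 -0.15 -0.03]
```

View pics/s18.png

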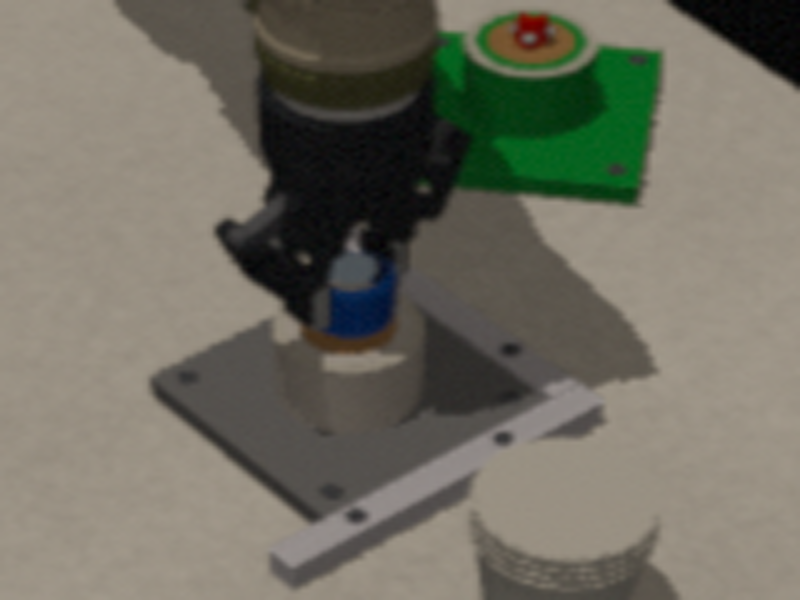

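View pics/w18.png

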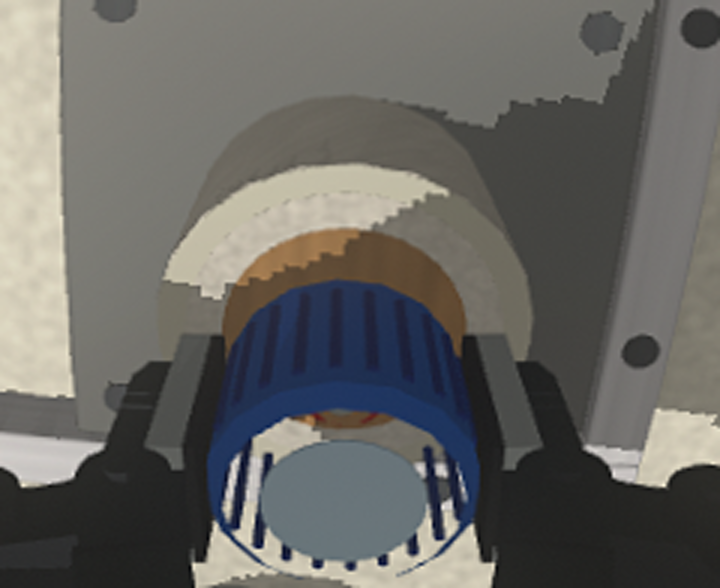

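drive_tool([
  [[0.3,0,0,0,0,0,0.3],[0.3,0,0,0,0,0,0.3],[0.2,0,0,0,0,0,0.3],[0,0,0,0,0,0,0.3],[0,0,0,0,0,0,0.3]],
], squeeze=80)

```text
clock: 19.78
tcp_pos: [0.6074, 0.0398, 0.0675]
orientation: [0.703, -0.069, 0.705, 0.069]
wrist_force: [-6.4, -0.3, 3.9]
finger_gap: 0.0386
```

drive_tool([
  [[0.2,0,0,0,0,0,0.3],[0.2,0,0,0,0,0,0.3],[0.2,0,0,0,0,0,0.3],[0,0,0,0,0,0,0.3],[0,0,0,0,0,0,0.3]],
])

```text
clock: 20.2
tcp_pos: [0.6077, 0.0399, 0.0608]
orientation: [0.703, -0.069, 0.705, 0.069]
wrist_force: [-6.0, -1.0, 2.2]
finger_gap: 0.0387
```

drive_tool([
  [[0.2,0,0,0,0,0,0.3],[0.2,0,0,0,0,0,0.3],[0,0,0,0,0,0,0.3],[0,0,0,0,0,0,0.3],[0,0,0,0,0,0,0.3]],
])

```text
clock: 20.62
tcp_pos: [0.6078, 0.0399, 0.0607]
orientation: [0.704, -0.069, 0.704, 0.069]
wrist_force: [-14.9, -0.0, 22.7]
finger_gap: 0.0384
```

Run:
```python
from h import *
import cv2,pickle
s=env.get_state();print(s['tcp_pos'],s['finger_gap'],s['wrist_force'],s['ft_torque'])
im=env.read_camera('scene'); cv2.imwrite('pics/s19.png',cv2.resize(im[140:290,220:380,::-1],None,fx=5,fy=4,interpolation=cv2.INTER_CUBIC))
im=env.read_camera('wrist'); cv2.imwrite('pics/w19.png',cv2.resize(im[140:350,160:400,::-1],None,fx=3,fy=2.8,interpolation=cv2.INTER_CUBIC))
```

```text
[0.60778691 0.03990716 0.06070147] 0.038390568389991345 [-1.49425099e+01 -1.78632603e-02  2.26693380e+01] [-3.17053393e-02  2.87858442e+00  1.19255009e-03]
```

View pics/s19.png

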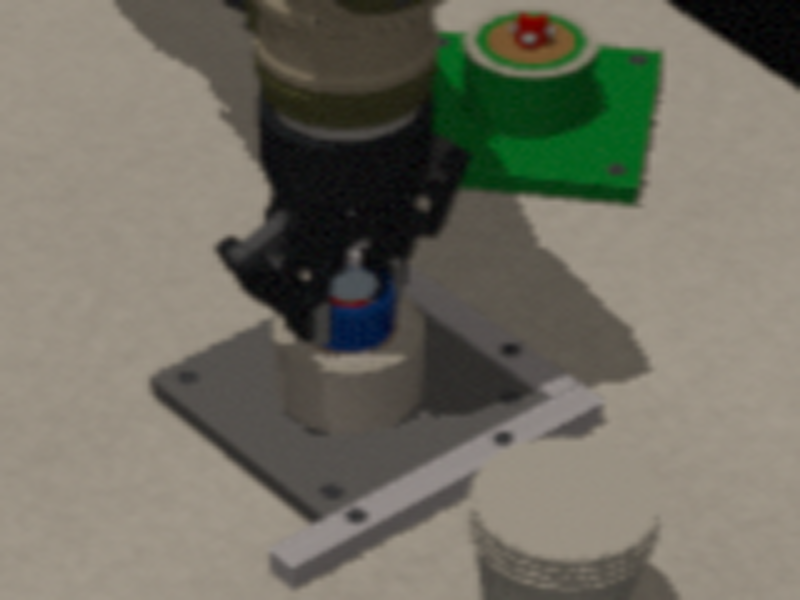

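View pics/w19.png

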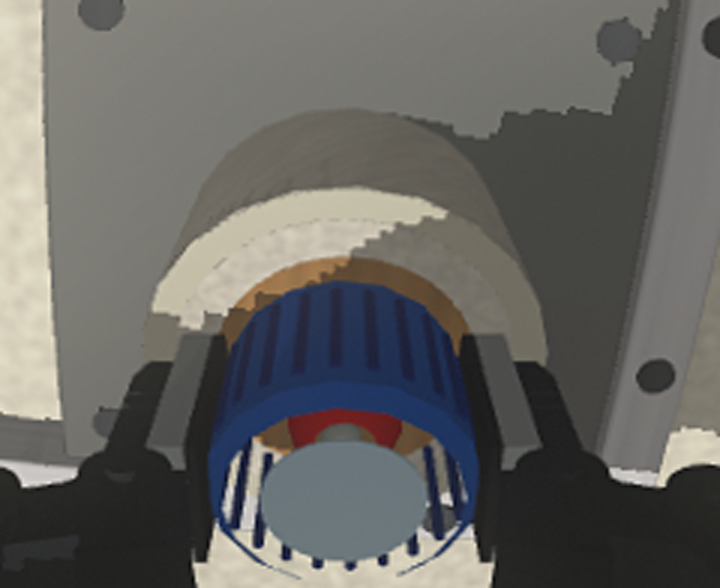

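drive_tool([
  [[0,0.1,-0.1,0,0,0,0.3],[0,0.1,0,0,0,0,0.3],[0,0,0,0,0,0,0.3],[0,0,0,0,0,0,0.3],[0,0,0,0,0,0,0.3]],
])

```text
clock: 21.13
tcp_pos: [0.6078, 0.0399, 0.0607]
orientation: [0.704, -0.07, 0.703, 0.068]
wrist_force: [-10.9, -6.3, 20.4]
finger_gap: 0.0387
```

Run:
```python
from h import *
import cv2,pickle
s=env.get_state();print(s['tcp_pos'],s['finger_gap'],s['wrist_force'],s['ft_torque'])
im=env.read_camera('scene'); cv2.imwrite('pics/s20.png',cv2.resize(im[190:300,230:370,::-1],None,fx=5.5,fy=5.5,interpolation=cv2.INTER_CUBIC))
im=env.read_camera('wrist'); cv2.imwrite('pics/w20.png',im[:,:,::-1])
im=env.read_camera('top'); cv2.imwrite('pics/t20.png',cv2.resize(im[150:235,235:320,::-1],None,fx=7,fy=7,interpolation=cv2.INTER_CUBIC))
```

```text
[0.6078445  0.03990841 0.06069878] 0.03872725992445866 [-10.90894518  -6.34411046  20.42977997] [-0.95019302  2.22335846  0.00435311]
```

View pics/s20.png

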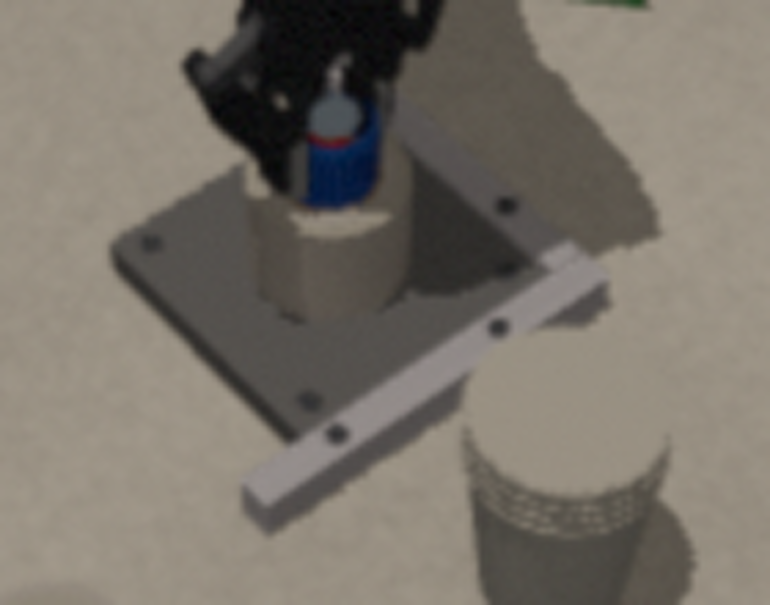

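View pics/w20.png

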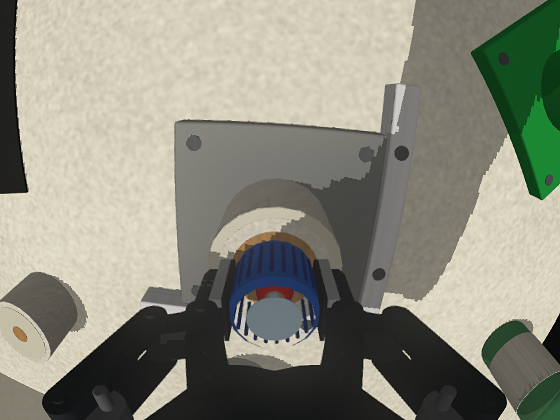

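View pics/t20.png

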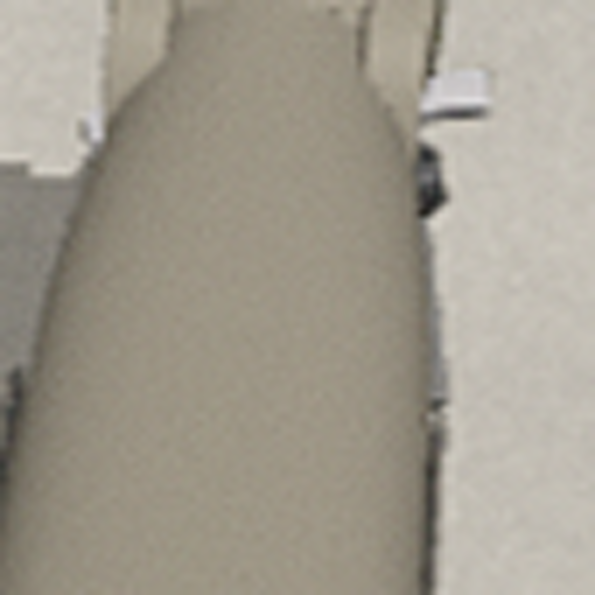

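Run:
```python
import cv2
a=cv2.imread('pics/w20.png')[70:320,330:440]; cv2.imwrite('pics/w20c.png',cv2.resize(a,None,fx=5,fy=2.4,interpolation=cv2.INTER_NEAREST))
a=cv2.imread('pics/w20.png')[250:320,120:240]; cv2.imwrite('pics/w20d.png',cv2.resize(a,None,fx=6,fy=6,interpolation=cv2.INTER_NEAREST))
```

```text
(no output)
```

View pics/w20c.png

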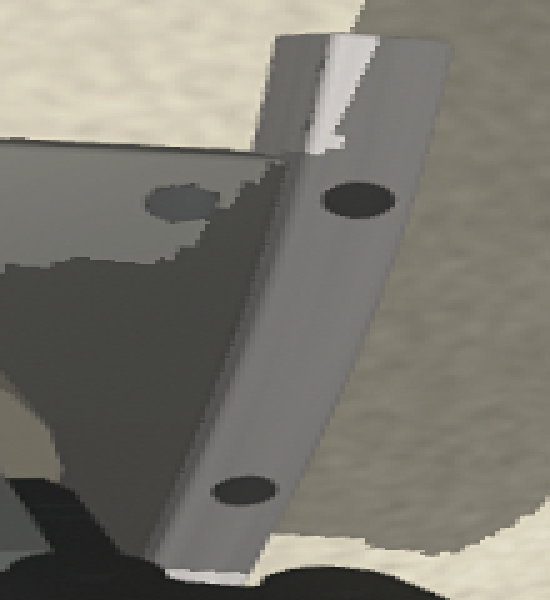

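View pics/w20d.png

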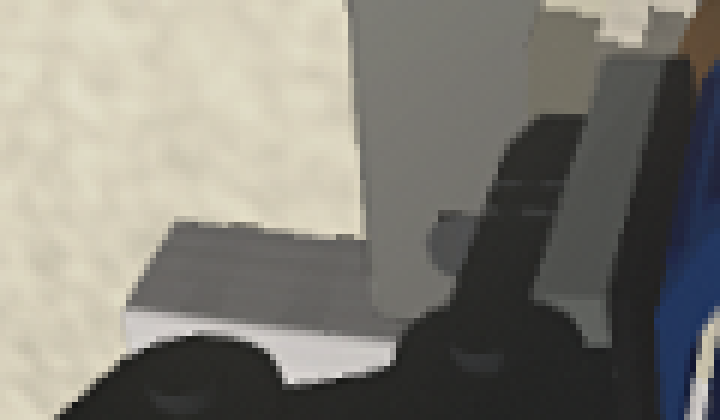

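drive_tool([
  [[0,0,0,0,0,0,0.3],[0,0,0,0,0,0,0.3],[0,0,0,0,0,0,0.3],[0,0,0,0,0,0,0.3],[0,0,0,0,0,0,0.3]],
])

```text
clock: 21.7
tcp_pos: [0.6078, 0.0399, 0.0607]
orientation: [0.704, -0.07, 0.703, 0.068]
wrist_force: [-12.3, -5.8, 20.2]
finger_gap: 0.0385
```

Run:
```python
from h import *
s=env.get_state();print(s['tcp_pos'],s['finger_gap'],s['wrist_force'])
print(env.hand_in())
```

```text
[0.60782005 0.03990948 0.06071647] 0.03849052682343953 [-12.31906535  -5.78611934  20.15209469]
the job is handed in; nothing more can be done
None
```

The stand is in the fence corner and the cap is pressed home on the stud. I handed the job in at about 21.7 s with the arm still holding the cap down; no verdict came back.

**What I did:** I pushed the stand along both of its edges, first against the fence's x rail and then the y rail. Each push ended in a clear force rise, to about 13 N and 16 N. I then gripped the cap, carried it over the stud and pressed it down.

**Last checks:**
- **Cap:** The downward force dropped to about 2 N, which fits the click. The tool then stopped at z = 0.0607 m, against 0.0606 m calculated for the rim on the roll. It held there with about 20 N down at hand-in.
- **Stand:** The wrist and scene pictures showed the plate tight against both rails. At hand-in the arm was also pushing it toward them, with about 12 N in x and 6 N in y. I judged this from the pictures rather than measuring the gaps, and the arm hid the stand from the top camera.
- **Bystanders:** None of my moves came near them, and the ones still in view looked unmoved. I did not measure them again at the end.

**What disagreed or went wrong:**
- **Tool point:** The fingertips are about 20 mm short of the stated TCP. Because of this, my first attempt to grip the roll only touched its top rim, with about 10 N upward on the tool. It did not visibly shift the stand, so I switched to pushing on the edges.
- **Cameras:** The scene and wrist cameras disagreed by up to 4 mm on how far off the stud axis the cap was. I aimed between them, toward the rails, and the cap went on.

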